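# Change over the three-place stirrer

### The job

Change over the three-place stirrer: press the key on its control box to stop it, then lift every canister off it and stand them all upright on the black rubber mat in front. Then take the pots from the stack and set one, right way up, in the middle of each of the three places, and once all are on press the key again to start it. Leave the bottles, the jar, the tin and the tip box as they are, and do not tip a canister or a pot over.

Things in the scene. Friction and masses are not known exactly. Their poses are not given: they have to be found in the camera images.
- can0: closed steel canister, 72 mm across, 80 mm high, about 0.45 kg (0.3 to 0.65), with a fixed arched handle on top: a level black grip bar 14 mm wide (x), 14 mm thick and 68 mm long (along its own y), bar centre on the axis 122 mm above the underside, on two uprights at y = +-31 mm, 40 mm of free height below the bar; origin: centre of the underside, z up; stands on the stirrer at the start; two or three are present
- can1: closed steel canister, 72 mm across, 80 mm high, about 0.45 kg (0.3 to 0.65), with a fixed arched handle on top: a level black grip bar 14 mm wide (x), 14 mm thick and 68 mm long (along its own y), bar centre on the axis 122 mm above the underside, on two uprights at y = +-31 mm, 40 mm of free height below the bar; origin: centre of the underside, z up; stands on the stirrer at the start; two or three are present
- can2: closed steel canister, 72 mm across, 80 mm high, about 0.45 kg (0.3 to 0.65), with a fixed arched handle on top: a level black grip bar 14 mm wide (x), 14 mm thick and 68 mm long (along its own y), bar centre on the axis 122 mm above the underside, on two uprights at y = +-31 mm, 40 mm of free height below the bar; origin: centre of the underside, z up; stands on the stirrer at the start; two or three are present
- pot0: stacking white plastic sample pot with a sunken grey lid, 64 mm across and 45 mm high, straight sided with a grey band round it, on a foot 52 mm across and 8 mm high, about 0.12 kg, lid 9 mm below the rim; stacked pots nest loosely with their undersides 37 mm apart, the foot of one inside the rim of the next and its shoulder on that rim; origin: centre of the underside, z up (lid up); the three start as one stack
- pot1: stacking white plastic sample pot with a sunken grey lid, 64 mm across and 45 mm high, straight sided with a grey band round it, on a foot 52 mm across and 8 mm high, about 0.12 kg, lid 9 mm below the rim; stacked pots nest loosely with their undersides 37 mm apart, the foot of one inside the rim of the next and its shoulder on that rim; origin: centre of the underside, z up (lid up); the three start as one stack
- pot2: stacking white plastic sample pot with a sunken grey lid, 64 mm across and 45 mm high, straight sided with a grey band round it, on a foot 52 mm across and 8 mm high, about 0.12 kg, lid 9 mm below the rim; stacked pots nest loosely with their undersides 37 mm apart, the foot of one inside the rim of the next and its shoulder on that rim; origin: centre of the underside, z up (lid up); the three start as one stack
- mat: fixed black rubber mat lying in front of the stirrer, 140 (x) by 290 (y) by 4 mm; origin: centre of the underside; left or right of the middle, the steel tray is on the other side
- tray: fixed flat steel tray plate of 140 (x) by 290 (y) by 6 mm on which the stack of pots stands, in a row along y with a white bottle (52 mm across, 115 mm high) and a jar (58 mm across, 70 mm high) that stay where they are, centres about 95 mm apart, order varies; origin: centre of the underside
- place0 (a point): centre of one of the three round places (each marked by a thin bright ring 92 mm across) on the flat top of the stirrer, a fixed dark bar-shaped unit 150 (x) by 400 (y) mm, top 50 mm above the bench; places are 125 mm apart along its y, in a row; the point lies on the top surface, axes as the unit's
- place1 (a point): centre of one of the three round places (each marked by a thin bright ring 92 mm across) on the flat top of the stirrer, a fixed dark bar-shaped unit 150 (x) by 400 (y) mm, top 50 mm above the bench; places are 125 mm apart along its y, in a row; the point lies on the top surface, axes as the unit's
- place2 (a point): centre of one of the three round places (each marked by a thin bright ring 92 mm across) on the flat top of the stirrer, a fixed dark bar-shaped unit 150 (x) by 400 (y) mm, top 50 mm above the bench; places are 125 mm apart along its y, in a row; the point lies on the top surface, axes as the unit's
- run_key_top (a point): centre of the top face of the white push key (32 mm across) on the stirrer's low grey control box (80 by 90 by 40 mm), which stands beyond one end of the stirrer, a white-lidded tip box of 50 mm height standing beyond the other end; moves down with the key
- run_key (a joint): travel of the key in m: 0 released, 0.006 fully down, pressed straight down against a spring (5 N when fully down), comes back up by itself; counts as pressed beyond 0.004
- reagent: white bottle; a bystander to leave alone; origin: centre of its underside
- jar: glass jar; a bystander to leave alone; origin: centre of its underside
- tipbox: pale pipette tip box with white lid, 80 by 110 by 50 mm; a bystander to leave alone; origin: centre of its underside
- amber: amber bottle, 56 mm across, 120 mm high, near an outer end of the mat or tray; a bystander to leave alone; origin: centre of its underside
- tin: tin, 60 mm across, 90 mm high, near the other outer end; a bystander to leave alone; origin: centre of its underside

How it is judged:
By the outcome, as a careful person would: the job done as asked, in the order asked, and still so for the second after the job is handed in, with the robot touching nothing.
Of can0, can1, can2 only 2 to 3 are there at a start; the rules pass over those that are not, and their reading is None.
At some moment in a run one of can0, can1, can2 may be knocked a few centimetres aside while the robot is not near it.
It also fails if it takes over 208 s, if anything falls off the work surface, if the arm or the gripper's body presses on something with over 40 N, if the wrist force passes 120 N, or if a joint passes its speed limit or range.

### The arm

A 7-joint arm with a two-finger parallel gripper is mounted at the origin on the work surface. World frame = base frame: x ahead of the robot, y to its left, z up, the work surface at z = 0. Lengths are in mm, angles in rad, forces in N, time in s.
With the tool pointing down it reaches from about 425 to 925 mm from the base axis. Payload 6.8 kg.
Tool frame: the origin (TCP) lies on the centre line of the jaws, within the pads' length; the fingertips stand 17 mm ahead of it and the grasp point (between the pads) lies 2 mm behind it; z points along the fingers, y is the direction in which the jaws open and shut (so a half turn about z gives the same grasp; the last joint's range is limited). The gripper opens to 85 mm and grips with 20 to 120 N. Pads are 22 mm wide; open, the fingers measure 114 mm over their backs; the gripper's body (76 mm by 85 mm) begins 54 mm behind the grasp point. The pads swing forward as they close: fully open they stand 13 mm farther back than shut.
Start: joints at [-1.454, 0.477, 0.022, 1.555, -0.011, 1.109, -0.083], TCP at [150.46, 658.034, 248.308] pointing down, gripper open.
Joint ranges: [-2.96, 2.96], [-0.34, 2.1], [-1.41, 1.46], [0.24, 2.44], [-1.37, 4.51], [0.17, 1.92], [-2.96, 2.96]. Speed limits (rad/s): [2.39, 2.39, 3.14, 3.14, 3.14, 3.14, 3.14].

### API

Orientations are given as [roll, pitch, yaw] about the fixed x, y, z axes, in that order (R = Rz(yaw) Ry(pitch) Rx(roll)).
In Python, from plant import robot gives the robot as it stands.
- The arm moves only by the tool carry_out, never from a script. Its argument "increments" is one flat list of numbers, 7 for each row, row after row: the shift along the world's x, y, z normalised to -1 to 1, where 1 is 0.15 m, then the turn, a rotation vector about the world's x, y, z normalised to -1 to 1, where 1 is 90 degrees, then the closure, from 0 (fully open) to 1 (shut). In form: [dx, dy, dz, wx, wy, wz, jaw, dx, dy, dz, wx, wy, wz, jaw, ...]. A call has exactly 10 rows; each row is the pose to reach, as a shift and turn from the pose commanded when the call began; what a row does not reach only later rows make up. A row lasts 1/10 s, in which the tool goes at most 50 mm and 8.59 degrees, less where a joint would pass 70% of its speed; a pose out of reach is approached as far as the arm can. A call with a number of a shift or a turn outside -1 to 1 is refused whole. A call with a gripper value outside its range is refused whole. The fingers move at their own pace and stop on an object; "newtons" is the grip in N (left out, the last holds). Time passes only in rows, so rows that repeat a pose let the fingers close, or fill a call up. It gives the time, the measured TCP pose, the force and the opening at its end, in the units of the state.
- robot.get_state(): the state, without advancing time (a new reading comes with each control period).
- robot.snapshot(name): name is "side" or "top"; returns a dict with "color" (420x560x3 uint8, red, green, blue), "fov_y" (degrees; the focal length in pixels is half the picture's height over the tangent of half this angle, whatever the lens; pixels are square), "cx", "cy" (the principal point, pixels), "k1" (the pictures are not rectified: a ray, as slopes to the right and down, at radius r is drawn at 1 + k1 r^2 times it, then the intrinsics apply), "origin" and "orientation" of the camera in the world. Camera axes: x right, y up, looking along -z (the intrinsics and any distortion apply to the point x, -y, -z); pixel columns grow to the right and rows downward; lengths in mm; the calibration is good to about 2 mm. A picture is of the moment at which its call begins. There is no depth.
- robot.sign_off(): hands the job in, once; it reports no verdict.
The state is a dict: "time_s": time; "q": joint angles; "qd": joint speeds; "joint_torque": joint torques, N m; "ee_pos": TCP position; "tool_rot": TCP orientation; "contact_force": force on the tool from outside, world axes, zero at the start; "torque": the same for the moment, N m; "finger_gap": finger opening in mm.
Only numpy, scipy, OpenCV 4.12 (cv2) and the standard library are available. Lean on these libraries where they do the work, as an engineer would, in place of code of your own. Each camera call takes 0.05 s, during which the arm holds its last target.

## Working session

There is one attempt and no reset: what is moved stays moved. The work goes in short steps, Python scripts to look and compute and a tool call to move; the robot and the scene stay as the last step left them, time stands still between calls to the robot, and variables do not carry over. Pictures are saved under pics/ and viewed, and the job is handed in when it is done.

Besides the shell and the picture viewer there is one more tool, called after ">>>" as name(argument=value, ...) on one line, values as JSON. carry_out: Moves the arm, as the interface text tells. Scaled input: -1 to 1 covers 0.15 m each way for a shift and 90 degrees each way for a turn. Its arguments: {"type":"object","properties":{"increments":{"type":"array"},"newtons":{"type":"number"}},"required":["increments"]}

```bash
ls; mkdir -p pics; cat > h.py <<'E'
import numpy as np, cv2
from plant import robot
from scipy.spatial.transform import Rotation as R
def snap(n,f=None):
    s=robot.snapshot(n)
    if f: cv2.imwrite('pics/'+f+'.png',cv2.cvtColor(s['color'],cv2.COLOR_RGB2BGR))
    return s
E
python3 - <<'E'
from h import *
print(robot.get_state())
for n in('side','top'):
    s=snap(n,n+'0'); print({k:v for k,v in s.items() if k!='color'})
E
```

```text
pics
{'time_s': 0.0, 'q': array([-1.45415044,  0.47781287,  0.02235784,  1.55646143, -0.01148098,
        1.10929578, -0.0831059 ]), 'qd': array([ 0.00018744, -0.00112543,  0.00059144, -0.00054546,  0.00117593,
        0.00045146,  0.00016869]), 'joint_torque': array([-5.53327955e-04, -5.96452403e+01,  1.60753738e+00, -2.81197071e+01,
        1.23877623e-02,  9.13197262e-03, -2.59025961e-05]), 'ee_pos': array([150.33238882, 657.46658258, 247.3132705 ]), 'tool_rot': array([-3.13975089e+00,  1.63371950e-04,  2.91685490e+00]), 'contact_force': array([ 0.56763636, -1.34115328,  0.27184277]), 'torque': array([-0.02657221, -0.00070894, -0.00781935]), 'finger_gap': 85.23737035389982}
{'fov_y': 52.4774088835635, 'cx': 282.747296082859, 'cy': 216.38257516160272, 'k1': -0.10510769223894544, 'origin': array([ 213.31331106, -660.37182492,  701.23088605]), 'orientation': array([ 0.89163109,  0.01640312, -0.49740588])}
{'fov_y': 52.615885785141316, 'cx': 274.2133601752638, 'cy': 216.80081926721473, 'k1': -0.0834170561114295, 'origin': array([ 366.74392638,   23.31264016, 1224.53755254]), 'orientation': array([ 0.17652401, -0.03101778, -1.56543049])}
```

View pics/side0.png

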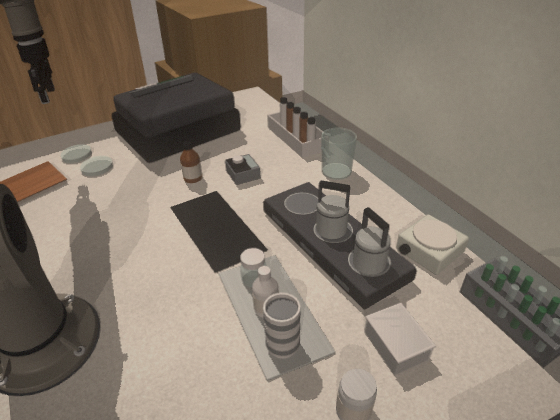

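View pics/top0.png

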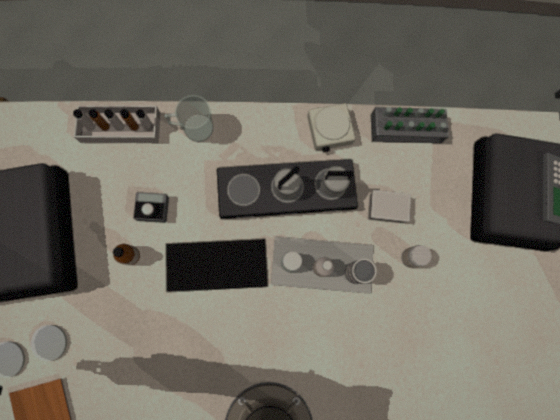

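The side and top views both show two canisters, at about (288,180) and (335,178) in the top picture, and one empty place at (243,190). The key is at (148,210), the mat at (217,265) and the pot stack at (363,270). Next I'll zoom in and cast rays.

```bash
cat >> h.py <<'E'
def ray(s,u,v):
    H=s['color'].shape[0]; f=H/2/np.tan(np.radians(s['fov_y'])/2)
    K=np.array([[f,0,s['cx']],[0,f,s['cy']],[0,0,1]])
    p=cv2.undistortPoints(np.array([[[u,v]]],float),K,np.array([s['k1'],0,0,0,0.]))[0,0]
    d=R.from_euler('xyz',s['orientation']).as_matrix()@np.array([p[0],-p[1],-1]); return s['origin'],d
def onz(s,u,v,z):
    o,d=ray(s,u,v); return o+d*(z-o[2])/d[2]
def proj(s,P):
    H=s['color'].shape[0]; f=H/2/np.tan(np.radians(s['fov_y'])/2)
    c=R.from_euler('xyz',s['orientation']).as_matrix().T@(np.array(P,float)-s['origin'])
    x,y=c[0]/-c[2],-c[1]/-c[2]; k=1+s['k1']*(x*x+y*y); return np.array([f*x*k+s['cx'],f*y*k+s['cy']])
def crop(s,x0,y0,x1,y1,k,f):
    cv2.imwrite('pics/'+f+'.png',cv2.cvtColor(cv2.resize(s['color'][y0:y1,x0:x1],None,fx=k,fy=k,interpolation=cv2.INTER_CUBIC),cv2.COLOR_RGB2BGR))
E
python3 - <<'E'
from h import *
s=snap('top'); crop(s,130,150,400,300,2.9,'c1')
s2=snap('side'); crop(s2,220,170,420,370,3,'c2')
hs=cv2.cvtColor(s['color'],cv2.COLOR_RGB2HSV)
g=cv2.cvtColor(s['color'],cv2.COLOR_RGB2GRAY)
# mat, stirrer rect
for nm,box,z in(('mat',(155,232,270,298),4),('stir',(205,152,365,224),50)):
    x0,y0,x1,y1=box; m=(g[y0:y1,x0:x1]<70).astype(np.uint8)
    m=cv2.morphologyEx(m,cv2.MORPH_CLOSE,np.ones((5,5)))
    cs=max(cv2.findContours(m,cv2.RETR_EXTERNAL,cv2.CHAIN_APPROX_NONE)[0],key=cv2.contourArea)
    b=cv2.boxPoints(cv2.minAreaRect(cs))+[x0,y0]; P=np.array([onz(s,*q,z) for q in b]); print(nm,b.round(),P.round(),P.mean(0).round(1))
for nm,u,v,z in(('key',148,210,40),('ring',243,190,50),('stack',363,271,125),('jar',292,261,76),('tin',420,256,90)): print(nm,onz(s,u,v,z).round())
E
```

```text
mat [[165. 244.]
 [267. 238.]
 [270. 286.]
 [167. 291.]] [[503. 302.   4.]
 [521.   7.   4.]
 [385.  -1.   4.]
 [367. 289.   4.]] [443.9 149.2   4. ]
stir [[216. 167.]
 [355. 158.]
 [358. 210.]
 [219. 219.]] [[ 718.  156.   50.]
 [ 752. -246.   50.]
 [ 599. -251.   50.]
 [ 568.  142.   50.]] [659.7 -49.8  50. ]
key [594. 346.  40.]
ring [653.  77.  50.]
stack [ 422. -242.  125.]
jar [451. -60.  76.]
tin [ 465. -409.   90.]
```

View pics/c1.png

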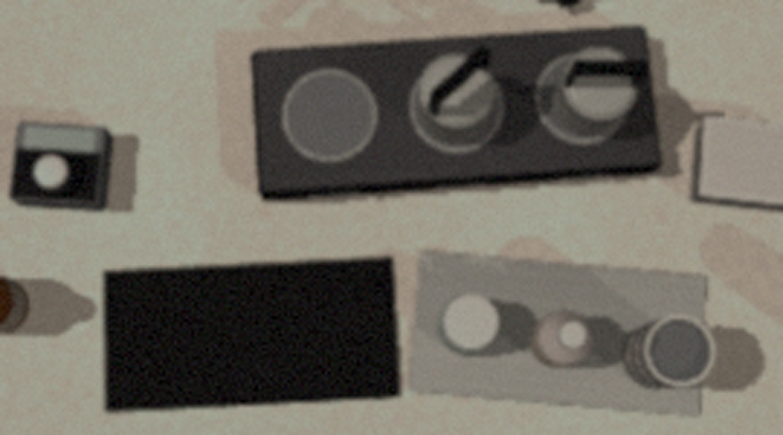

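View pics/c2.png

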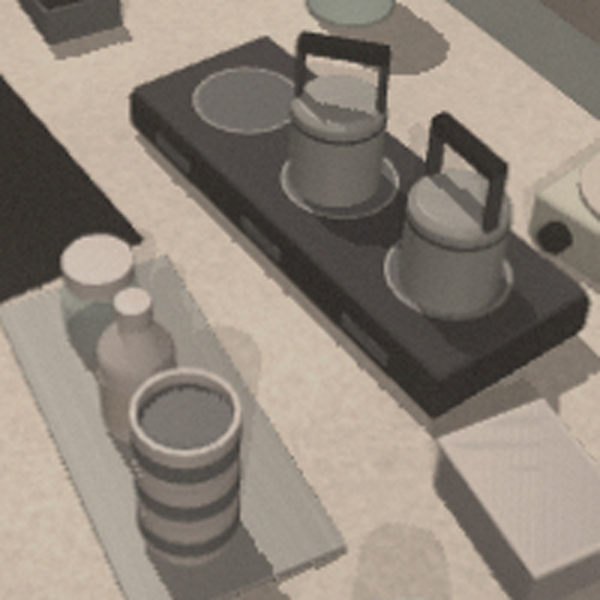

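```bash
cat >> h.py <<'E'
def tri(s1,p1,s2,p2):
    o1,d1=ray(s1,*p1);o2,d2=ray(s2,*p2);d1=d1/np.linalg.norm(d1);d2=d2/np.linalg.norm(d2)
    A=np.stack([d1,-d2],1);t=np.linalg.lstsq(A,o2-o1,rcond=None)[0]
    a=o1+d1*t[0];b=o2+d2*t[1];return (a+b)/2,np.linalg.norm(a-b)
E
python3 - <<'E'
from h import *
s=snap('top'); t=snap('side')
g=cv2.cvtColor(s['color'],cv2.COLOR_RGB2GRAY)
x0,y0=136,198; m=(g[y0:218,x0:162]>120).astype(np.uint8); n,l,st,c=cv2.connectedComponentsWithStats(m)
print('key',[(st[i],c[i]+[x0,y0]) for i in range(1,n)])
for i in range(1,n):
    if 50<st[i][4]<250: print(onz(s,*(c[i]+[x0,y0]),40))
a=lambda u,v:(u/2.9+130-.3,v/2.9+150-.3); b=lambda u,v:(u/3+220-.3,v/3+170-.3)
for p in((329,115),(457,108),(585,97)): print('ring',onz(s,*a(*p),50).round(1))
print('A',tri(s,a(460,80),t,b(344,47)),onz(s,*a(460,80),175)); print('B',tri(s,a(610,70),t,b(472,143)),onz(s,*a(610,70),175))
for p,q in(((433,106),(487,55)),((570,72),(650,68))): 
    d=onz(s,*a(*q),172)-onz(s,*a(*p),172); print('len',np.hypot(*d[:2]),'yaw',np.degrees(np.arctan2(d[1],d[0])))
for p,q in(((300,42),(390,52)),((440,120),(502,170))): 
    d=onz(t,*b(*q),175)-onz(t,*b(*p),175); print('side len',np.hypot(*d[:2]),'yaw',np.degrees(np.arctan2(d[1],d[0])),onz(t,*b((p[0]+q[0])/2,(p[1]+q[1])/2),175))
print('stack',tri(s,a(680,350),t,b(186,416)),onz(s,*a(680,350),125),onz(t,*b(186,416),125))
E
```

```text
key [(array([ 3,  0, 23,  4, 61], dtype=int32), array([151.18032787, 198.8852459 ])), (array([ 6,  6, 11, 10, 85], dtype=int32), array([146.85882353, 208.61176471]))]
[626.38393527 338.79890599  40.        ]
[598.01019971 349.51106721  40.        ]
ring [654.7  76.6  50. ]
ring [663.4 -48.8  50. ]
ring [ 676.4 -175.7   50. ]
A (array([660.30806183, -45.19865523, 175.62317244]), np.float64(6.717334203690659)) [657.30365155 -43.80298372 175.        ]
B (array([ 670.93865243, -178.64658208,  176.7560949 ]), np.float64(6.209180382405625)) [ 668.56306219 -177.40741688  175.        ]
len 67.36531669907264 yaw -45.32182837150607
len 72.2599222224693 yaw -86.099449094652
side len 65.08164640930548 yaw -40.83296555391393 [665.16671665 -45.15267494 175.        ]
side len 61.23411051279964 yaw -87.227993296848 [ 674.09356332 -178.8096833   175.        ]
stack (array([ 424.85628572, -245.53695219,  123.02725203]), np.float64(1.5414906821121415)) [ 424.02183546 -244.7942661   125.        ] [ 424.89384957 -247.12118053  125.        ]
```

>>> carry_out(increments=[0.1,-0.07,0,0,0,0,1,0.2,-0.14,0,0,0,0,1,0.3,-0.21,0,0,0,0,1,0.4,-0.28,0,0,0,0,1,0.5,-0.35,0,0,0,0,1,0.6,-0.42,0,0,0,0,1,0.7,-0.49,0,0,0,0,1,0.8,-0.56,0,0,0,0,1,0.9,-0.63,0,0,0,0,1,1,-0.7,0,0,0,0,1], newtons=40)

```text
time_s: 1.3
ee_pos: [301.6, 552.2, 248.3]
tool_rot: [3.142, -0.0, 2.917]
contact_force: [-0.1, -0.8, -0.0]
finger_gap: -0.4
```

```bash
python3 - <<'E'
from h import *
s=snap('top');t=snap('side'); crop(t,215,140,275,190,10,'key')
print(robot.get_state()['q'].round(3)); print(proj(t,[598,349.5,40]),proj(s,[598,349.5,40]))
for u,v in((124,253),): print(onz(s,u,v,120))
E
```

```text
[-1.217  0.401  0.067  1.675 -0.028  1.067  0.2  ]
[237.57664423 163.19694242] [146.86248431 208.6153296 ]
[464.0518241  380.84246222 120.        ]
```

View pics/key.png

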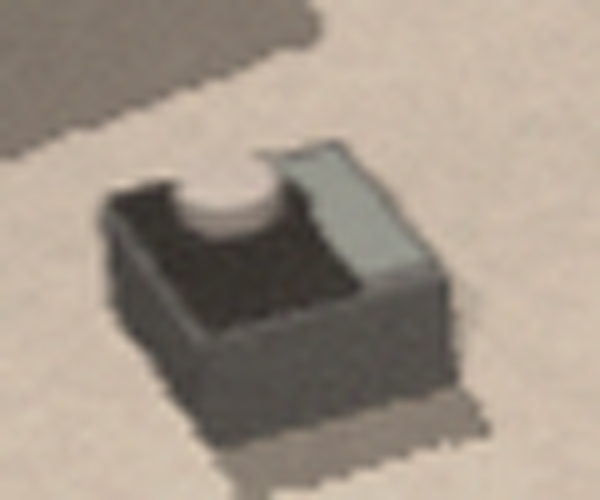

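The key's top face is at about (237.5,158.3) in the side picture, above the box top.

```bash
python3 - <<'E'
from h import *
s=snap('top');t=snap('side')
print(tri(s,(146.86,208.6),t,(237.3,158.0))); print(onz(s,146.86,208.6,50))
E
```

```text
(array([594.98310174, 343.21967371,  61.66925836]), np.float64(2.413188806682796))
[596.09159499 346.75591919  50.        ]
```

>>> carry_out(increments=[0.1,-0.07,0,0,0,0,1,0.2,-0.14,0,0,0,0,1,0.3,-0.21,0,0,0,0,1,0.4,-0.28,0,0,0,0,1,0.5,-0.35,0,0,0,0,1,0.6,-0.42,0,0,0,0,1,0.7,-0.49,0,0,0,0,1,0.8,-0.56,0,0,0,0,1,0.9,-0.63,0,0,0,0,1,1,-0.7,0,0,0,0,1])

```text
time_s: 2.5
ee_pos: [449.7, 449.2, 248.2]
tool_rot: [3.141, -0.001, 2.919]
contact_force: [-0.5, -0.0, -0.4]
finger_gap: 0.1
```

>>> carry_out(increments=[0.1,-0.07,0,0,0,0,1,0.2,-0.14,-0.1,0,0,0,1,0.3,-0.21,-0.2,0,0,0,1,0.4,-0.28,-0.3,0,0,0,1,0.5,-0.35,-0.4,0,0,0,1,0.6,-0.42,-0.5,0,0,0,1,0.7,-0.49,-0.6,0,0,0,1,0.8,-0.56,-0.7,0,0,0,1,0.9,-0.62,-0.8,0,0,0,1,0.97,-0.685,-0.9,0,0,0,1])

```text
time_s: 3.5
ee_pos: [597.0, 345.3, 112.2]
tool_rot: [3.141, 0.0, 2.917]
contact_force: [0.6, 0.0, 0.3]
finger_gap: -0.5
```

```bash
python3 - <<'E'
from h import *
t=snap('side'); crop(t,205,110,285,190,8,'key2'); st=robot.get_state();print(st['q'].round(3),st['ee_pos'],st['contact_force'])
s=snap('top'); crop(s,110,160,190,240,8,'key3')
E
```

```text
[-0.701  0.643  0.132  1.633 -0.1    0.876  0.813] [597.6342285  341.36076842 109.46586105] [ 1.51907739 -2.77240316 -1.2070812 ]
```

View pics/key2.png

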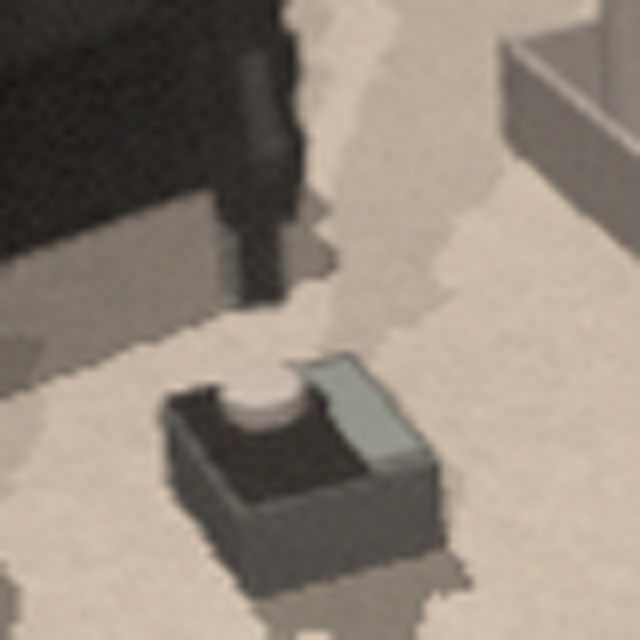

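The fingertips are right over the key. I'll lower them.

>>> carry_out(increments=[0,0.01,-0.03,0,0,0,1,0,0.01,-0.06,0,0,0,1,0,0.01,-0.09,0,0,0,1,0,0.01,-0.12,0,0,0,1,0,0.01,-0.15,0,0,0,1,0,0.01,-0.18,0,0,0,1,0,0.01,-0.2,0,0,0,1,0,0.01,-0.22,0,0,0,1,0,0.01,-0.24,0,0,0,1,0,0.01,-0.24,0,0,0,1])

```text
time_s: 4.6
ee_pos: [596.0, 346.8, 77.2]
tool_rot: [-3.142, -0.0, 2.917]
contact_force: [-2.1, -0.6, 3.1]
finger_gap: -0.1
```

```bash
python3 - <<'E'
from h import *
t=snap('side'); crop(t,205,110,285,190,8,'key4'); st=robot.get_state();print(st['ee_pos'],st['contact_force'])
E
```

```text
[596.04550649 346.75596893  77.460153  ] [-0.60657345  0.2386255   3.71138492]
```

View pics/key4.png

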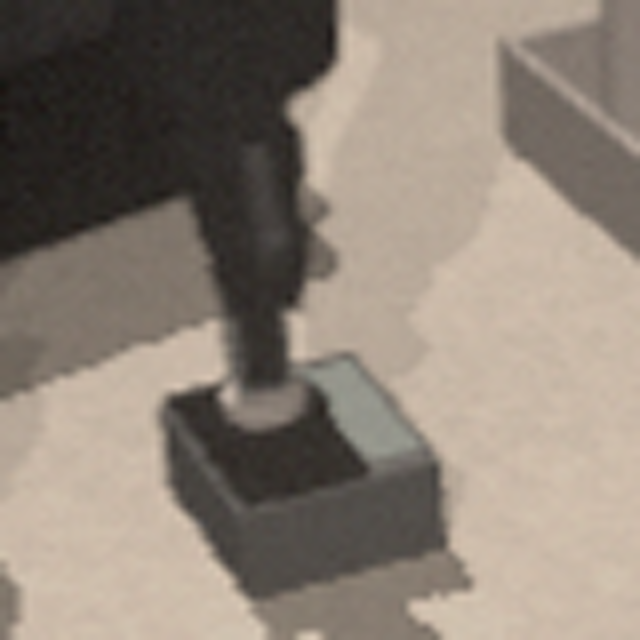

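>>> carry_out(increments=[0,0,-0.01,0,0,0,1,0,0,-0.015,0,0,0,1,0,0,-0.02,0,0,0,1,0,0,-0.025,0,0,0,1,0,0,-0.03,0,0,0,1,0,0,-0.035,0,0,0,1,0,0,-0.04,0,0,0,1,0,0,-0.04,0,0,0,1,0,0,-0.04,0,0,0,1,0,0,-0.04,0,0,0,1])

```text
time_s: 5.65
ee_pos: [596.2, 346.9, 73.1]
tool_rot: [3.141, 0.0, 2.917]
contact_force: [-5.1, -2.8, 14.8]
finger_gap: 0.0
```

```bash
python3 - <<'E'
from h import *
t=snap('side'); crop(t,205,110,285,190,8,'key5')
for i in range(3): st=robot.get_state();print(st['ee_pos'],st['contact_force'])
E
```

```text
[596.13724671 346.8486194   73.00344798] [-6.00144816 -2.44999544 15.56761588]
[596.13724671 346.8486194   73.00344798] [-6.00144816 -2.44999544 15.56761588]
[596.13724671 346.8486194   73.00344798] [-6.00144816 -2.44999544 15.56761588]
```

15 N, so the key is at its stop. Next I'll lift off and go toward the middle canister while opening the jaws.

>>> carry_out(increments=[0,0,0.1,0,0,0,1,0,0,0.2,0,0,0,1,0,0,0.35,0,0,0,1,0.05,-0.1,0.5,0,0,0,1,0.1,-0.25,0.65,0,0,0,1,0.14,-0.4,0.8,0,0,0,0.8,0.14,-0.55,0.9,0,0,0,0.6,0.14,-0.7,1,0,0,0,0.4,0.14,-0.85,1,0,0,0,0.2,0.14,-1,1,0,0,0,0])

```text
time_s: 6.7
ee_pos: [616.5, 195.4, 222.0]
tool_rot: [3.141, 0.0, 2.917]
contact_force: [0.2, -0.4, 0.5]
finger_gap: 72.4
```

>>> carry_out(increments=[0.03,-0.1,0.05,0,0,-0.04,0,0.06,-0.2,0.1,0,0,-0.08,0,0.09,-0.3,0.1,0,0,-0.12,0,0.12,-0.4,0.1,0,0,-0.16,0,0.15,-0.5,0.1,0,0,-0.2,0,0.18,-0.6,0.1,0,0,-0.24,0,0.21,-0.7,0.1,0,0,-0.27,0,0.24,-0.8,0.1,0,0,-0.3,0,0.26,-0.9,0.1,0,0,-0.33,0,0.28,-1,0.1,0,0,-0.33,0])

```text
time_s: 7.7
ee_pos: [659.0, 45.6, 236.2]
tool_rot: [-3.141, -0.0, 2.397]
contact_force: [-0.7, -0.1, -0.4]
finger_gap: 85.4
```

```bash
python3 - <<'E'
from h import *
s=snap('top','top1'); t=snap('side','side1'); crop(s,190,140,390,240,4,'c3'); crop(t,250,170,420,310,4.5,'c4');print(robot.get_state()['q'].round(3),robot.get_state()['ee_pos'])
E
```

```text
[-0.389  0.477  0.322  1.622 -0.164  1.07   0.802] [659.24535665  43.10885103 236.38953363]
```

View pics/c3.png

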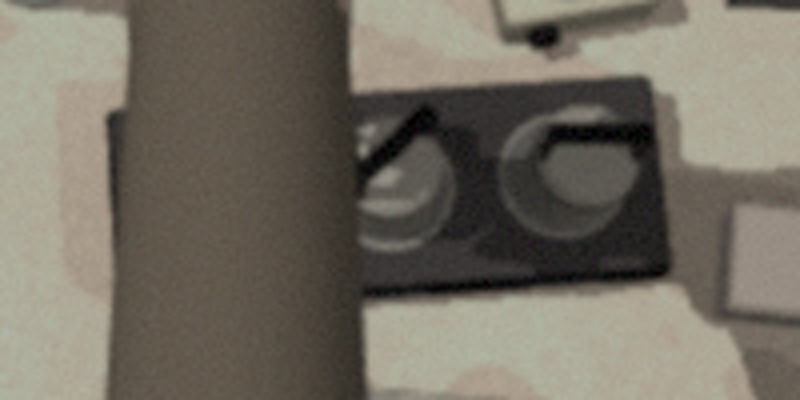

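View pics/side1.png

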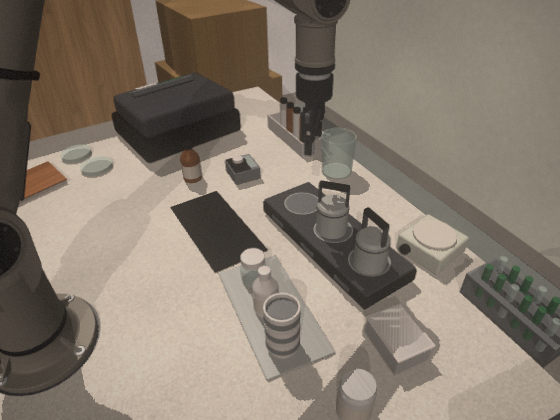

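Nothing has moved. The handle of A is still at about (335,186) in the side picture. I'll move over it and go down.

>>> carry_out(increments=[0,-0.15,0,0,0,0,0,0,-0.3,0,0,0,0,0,0.01,-0.45,0,0,0,0,0,0.01,-0.6,0,0,0,0,0,0.01,-0.61,-0.06,0,0,0,0,0.01,-0.61,-0.14,0,0,0,0,0.01,-0.61,-0.22,0,0,0,0,0.01,-0.61,-0.3,0,0,0,0,0.01,-0.61,-0.37,0,0,0,0,0.01,-0.61,-0.44,0,0,0,0])

```text
time_s: 8.8
ee_pos: [660.3, -43.9, 169.0]
tool_rot: [-3.141, -0.001, 2.399]
contact_force: [0.5, -0.7, 0.0]
finger_gap: 85.3
```

```bash
python3 - <<'E'
from h import *
t=snap('side'); crop(t,280,130,400,250,5,'c5');print(robot.get_state()['contact_force'],robot.get_state()['ee_pos'])
E
```

```text
[-0.46282989  0.3787336  -1.14266656] [659.31549203 -44.05192969 167.27861146]
```

View pics/c5.png

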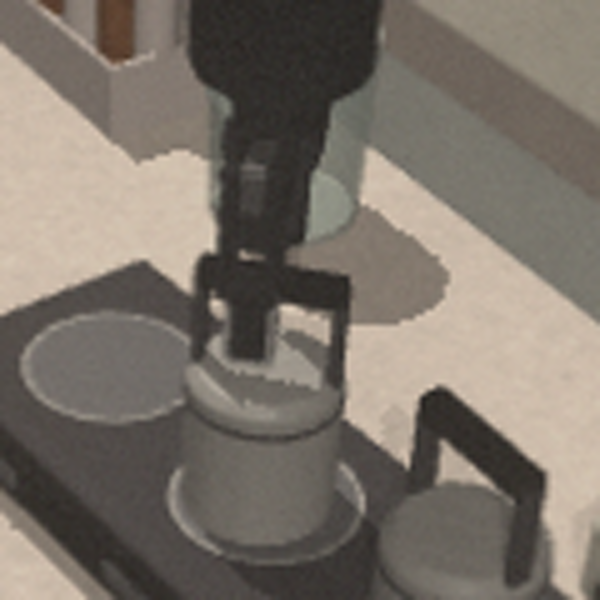

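```bash
python3 - <<'E'
from h import *
t=snap('side')
for n,P in(('near tip',[660-29,-44-31,155]),('far tip',[660+29,-44+31,155]),('bar',[660,-44,172]),('top',[660,-44,240])): print(n,(proj(t,P)-[280,130])*5)
print(onz(t,277/5+280,275/5+130,172))
E
```

```text
near tip [242.98287154 373.87210543]
far tip [274.87260956 263.04911427]
bar [261.65698465 284.60223977]
top [270.65897071 149.43259002]
[669.84794971 -41.23799696 172.        ]
```

>>> carry_out(increments=[0.03,0.01,0,0,0,0,0,0.03,0.01,0,0,0,0,0.15,0.03,0.01,0,0,0,0,0.3,0.03,0.01,0,0,0,0,0.45,0.03,0.01,0,0,0,0,0.6,0.03,0.01,0,0,0,0,0.68,0.03,0.01,0,0,0,0,0.68,0.03,0.01,0,0,0,0,0.68,0.03,0.01,0,0,0,0,0.68,0.03,0.01,0,0,0,0,0.68], newtons=20)

```text
time_s: 9.9
ee_pos: [665.0, -43.2, 170.3]
tool_rot: [3.142, 0.0, 2.398]
contact_force: [0.7, -0.4, -0.8]
finger_gap: 27.0
```

```bash
python3 - <<'E'
from h import *
t=snap('side'); crop(t,280,130,400,250,5,'c6');print(robot.get_state()['contact_force'],robot.get_state()['ee_pos'])
E
```

```text
[ 1.14077883 -0.03102682  0.44527493] [664.9572099  -43.18828332 170.28798707]
```

View pics/c6.png

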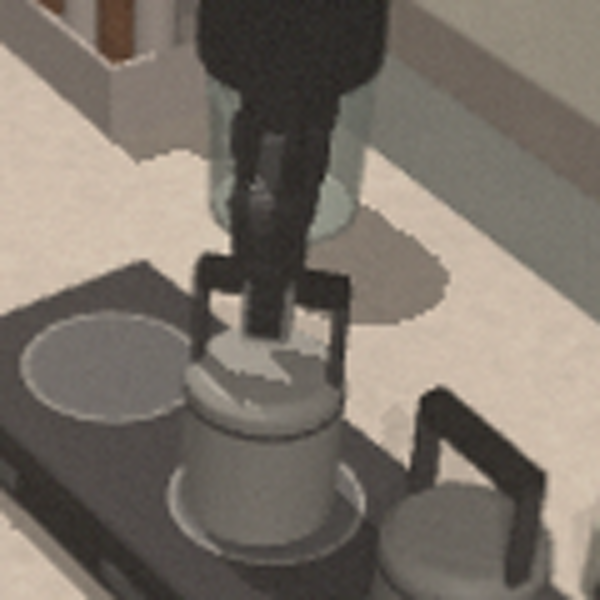

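The bar is inside the jaws with the gap at 27 mm, no force, and the canister is upright. I'll close with 60 N and lift.

>>> carry_out(increments=[0,0,0,0,0,0,0.85,0,0,0,0,0,0,1,0,0,0,0,0,0,1,0,0,0.02,0,0,0,1,0,0,0.06,0,0,0,1,0,0,0.12,0,0,0,1,0,0,0.2,0,0,0,1,0,0,0.28,0,0,0,1,0,0,0.34,0,0,0,1,0,0,0.36,0,0,0,1], newtons=60)

```text
time_s: 10.95
ee_pos: [665.8, -43.3, 226.3]
tool_rot: [3.14, 0.002, 2.398]
contact_force: [-0.1, -1.0, -2.5]
finger_gap: 12.6
```

```bash
python3 - <<'E'
from h import *
t=snap('side','side2'); print(robot.get_state()['contact_force'],robot.get_state()['ee_pos'],robot.get_state()['finger_gap'])
E
```

```text
[ 0.48741219 -0.52687317 -2.84471331] [665.58631989 -43.28886295 225.954846  ] 12.956880699791395
```

View pics/side2.png

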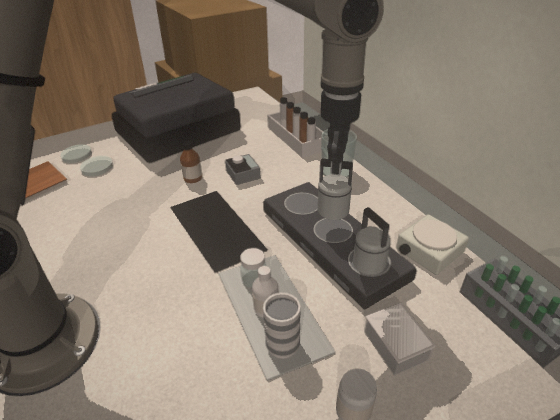

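A has been lifted and hangs upright. Carrying it to the mat.

>>> carry_out(increments=[-0.04,0.04,0,0,0,0,1,-0.1,0.12,0,0,0,0,1,-0.18,0.21,0,0,0,0,1,-0.26,0.31,0,0,0,0,1,-0.34,0.41,0,0,0,0,1,-0.42,0.5,0,0,0,0,1,-0.5,0.6,0,0,0,0,1,-0.58,0.7,0,0,0,0,1,-0.66,0.79,0,0,0,0,1,-0.73,0.88,0,0,0,0,1])

```text
time_s: 12.0
ee_pos: [553.9, 90.2, 224.2]
tool_rot: [-3.141, -0.001, 2.399]
contact_force: [-0.1, 1.3, -2.3]
finger_gap: 12.7
```

>>> carry_out(increments=[-0.08,0.1,0,0,0,0,1,-0.16,0.19,0,0,0,0,1,-0.24,0.29,0,0,0,0,1,-0.32,0.38,0,0,0,0,1,-0.4,0.48,0,0,0,0,1,-0.48,0.57,0,0,0,0,1,-0.56,0.67,0,0,0,0,1,-0.63,0.76,0,0,0,0,1,-0.68,0.82,0,0,0,0,1,-0.7,0.84,0,0,0,0,1])

```text
time_s: 13.0
ee_pos: [449.1, 216.1, 224.3]
tool_rot: [3.142, -0.0, 2.401]
contact_force: [-0.3, -0.0, -3.0]
finger_gap: 12.5
```

```bash
python3 - <<'E'
from h import *
t=snap('side','side3'); s=snap('top'); crop(s,120,200,400,320,2.8,'t3'); st=robot.get_state();print(st['q'].round(2),st['contact_force'],st['ee_pos'],st['finger_gap'])
E
```

```text
[-0.77  0.21  0.23  2.01 -0.06  0.93  0.32] [ 0.98518852 -0.17102371 -3.46755474] [449.99972162 215.04636058 224.33445268] 12.677418893679093
```

View pics/side3.png

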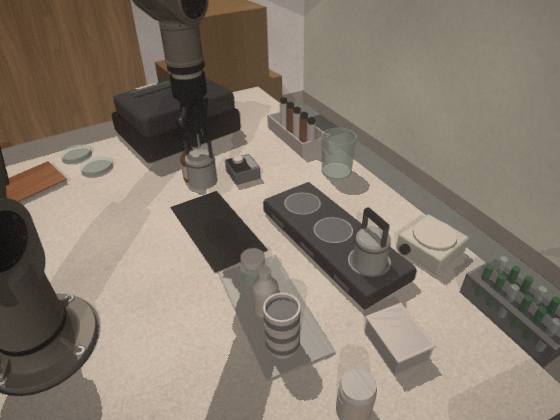

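>>> carry_out(increments=[0,0,-0.08,0,0,0,1,0,0,-0.17,0,0,0,1,0,0,-0.27,0,0,0,1,0,0,-0.37,0,0,0,1,0,0,-0.47,0,0,0,1,0,0,-0.55,0,0,0,1,0,0,-0.61,0,0,0,1,0,0,-0.64,0,0,0,1,0,0,-0.655,0,0,0,1,0,0,-0.665,0,0,0,1])

```text
time_s: 14.1
ee_pos: [450.8, 214.9, 124.7]
tool_rot: [3.141, 0.0, 2.398]
contact_force: [-0.7, -1.1, -3.1]
finger_gap: 13.2
```

```bash
python3 - <<'E'
from h import *
t=snap('side'); crop(t,140,130,280,250,5,'c7'); st=robot.get_state();print(st['contact_force'],st['ee_pos'],st['finger_gap'])
E
```

```text
[-0.48006511  0.68679059 -3.21624365] [450.70389275 214.85992556 124.64102827] 13.051255859821703
```

View pics/c7.png

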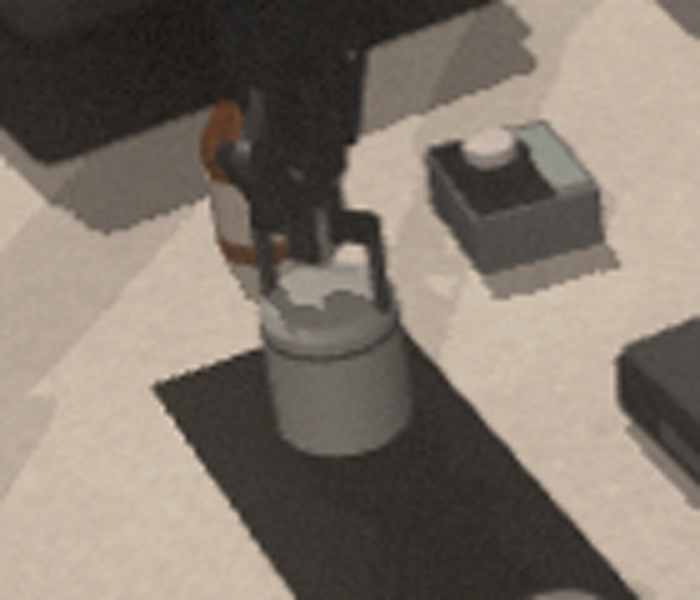

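The canister is over the mat but its weight is still on the gripper, so I'll lower a little more.

>>> carry_out(increments=[0,0,-0.005,0,0,0,1,0,0,-0.01,0,0,0,1,0,0,-0.015,0,0,0,1,0,0,-0.015,0,0,0,1,0,0,-0.015,0,0,0,1,0,0,-0.015,0,0,0,1,0,0,-0.015,0,0,0,1,0,0,-0.015,0,0,0,1,0,0,-0.015,0,0,0,1,0,0,-0.015,0,0,0,1])

```text
time_s: 15.15
ee_pos: [451.3, 214.9, 124.3]
tool_rot: [3.14, 0.0, 2.398]
contact_force: [-3.7, -3.5, 14.3]
finger_gap: 13.1
```

On the mat. Releasing slowly and rising.

>>> carry_out(increments=[0,0,0.005,0,0,0,1,0,0,0.009,0,0,0,1,0,0,0.009,0,0,0,0.7,0,0,0.009,0,0,0,0.4,0,0,0.009,0,0,0,0.2,0,0,0.03,0,0,0,0.1,0,0,0.12,0,0,0,0,0,0,0.25,0,0,0,0,0,0,0.4,0,0,0,0,0,0,0.55,0,0,0,0])

```text
time_s: 16.15
ee_pos: [450.4, 214.7, 205.7]
tool_rot: [-3.141, -0.0, 2.398]
contact_force: [0.2, 0.4, 0.4]
finger_gap: 85.6
```

```bash
python3 - <<'E'
from h import *
t=snap('side'); crop(t,140,130,420,310,2.8,'c8'); st=robot.get_state();print(st['contact_force'],st['ee_pos'],st['finger_gap'])
E
```

```text
[1.54306148 0.49338404 2.53738266] [452.25923925 215.61551159 209.22958708] 85.32296029710655
```

View pics/c8.png

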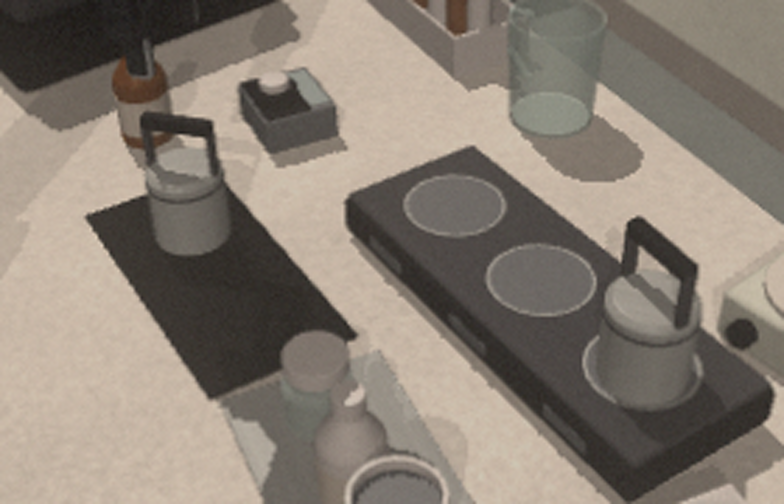

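A stands upright on the mat. On to B.

>>> carry_out(increments=[0.05,-0.1,0.05,0,0,-0.02,0,0.1,-0.2,0.1,0,0,-0.04,0,0.15,-0.3,0.15,0,0,-0.07,0,0.2,-0.4,0.2,0,0,-0.1,0,0.25,-0.5,0.21,0,0,-0.13,0,0.3,-0.6,0.21,0,0,-0.16,0,0.35,-0.7,0.21,0,0,-0.18,0,0.4,-0.8,0.21,0,0,-0.2,0,0.45,-0.9,0.21,0,0,-0.22,0,0.5,-1,0.21,0,0,-0.24,0])

```text
time_s: 17.2
ee_pos: [526.0, 63.5, 236.1]
tool_rot: [-3.141, -0.0, 2.019]
contact_force: [0.3, -0.3, -0.4]
finger_gap: 85.2
```

>>> carry_out(increments=[0.07,-0.1,0,0,0,-0.03,0,0.14,-0.2,0,0,0,-0.06,0,0.21,-0.3,0,0,0,-0.09,0,0.28,-0.4,0,0,0,-0.12,0,0.35,-0.5,0,0,0,-0.15,0,0.42,-0.6,0,0,0,-0.18,0,0.5,-0.7,0,0,0,-0.21,0,0.58,-0.8,0,0,0,-0.23,0,0.66,-0.9,0,0,0,-0.25,0,0.74,-1,0,0,0,-0.25,0])

```text
time_s: 18.2
ee_pos: [637.5, -86.4, 236.1]
tool_rot: [-3.142, 0.0, 1.626]
contact_force: [-0.5, -0.7, -0.4]
finger_gap: 85.6
```

```bash
python3 - <<'E'
from h import *
t=snap('side','side4'); s=snap('top','top4'); crop(t,300,170,420,310,5,'c9');crop(s,290,140,380,220,8,'c10'); st=robot.get_state();print(st['q'].round(2),st['contact_force'],st['ee_pos'],st['finger_gap'])
E
```

```text
[-0.32  0.47  0.5   1.67 -0.25  1.06  0.31] [-0.12396149  0.66837844  0.32562624] [637.73518769 -88.54661869 236.23685837] 85.43811631814972
```

View pics/c9.png

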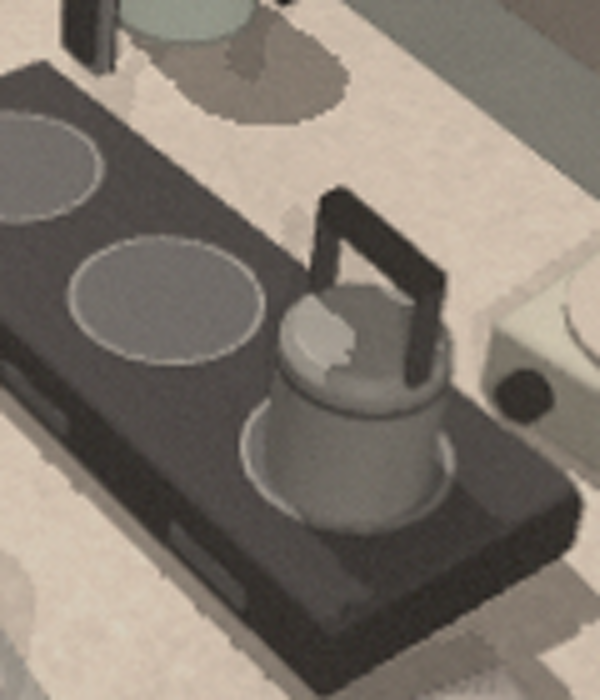

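View pics/c10.png

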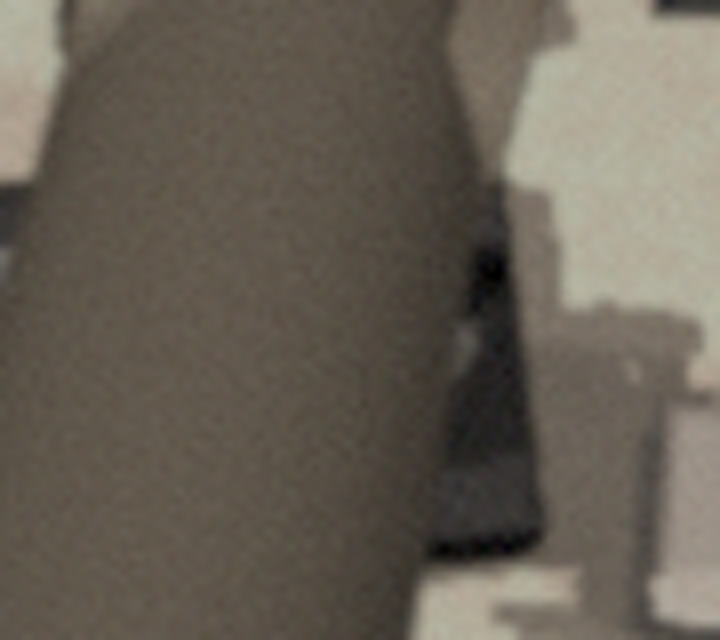

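B has not moved (bar at about (377,217) in the side picture). Moving over it and descending.

>>> carry_out(increments=[0.06,-0.15,0,0,0,0,0,0.12,-0.3,0,0,0,0,0,0.18,-0.45,0,0,0,0,0,0.25,-0.6,0,0,0,0,0,0.25,-0.62,-0.05,0,0,0,0,0.25,-0.62,-0.13,0,0,0,0,0.25,-0.62,-0.22,0,0,0,0,0.25,-0.62,-0.31,0,0,0,0,0.25,-0.62,-0.39,0,0,0,0,0.25,-0.62,-0.44,0,0,0,0])

```text
time_s: 19.3
ee_pos: [673.3, -177.1, 168.4]
tool_rot: [-3.14, -0.001, 1.63]
contact_force: [-0.6, -0.4, -1.0]
finger_gap: 85.6
```

>>> carry_out(increments=[0,0,0,0,0,0,0.1,0,0,0,0,0,0,0.25,0,0,0,0,0,0,0.4,0,0,0,0,0,0,0.5,0,0,0,0,0,0,0.6,0,0,0,0,0,0,0.65,0,0,0,0,0,0,0.65,0,0,0,0,0,0,0.65,0,0,0,0,0,0,0.65,0,0,0,0,0,0,0.65], newtons=20)

```text
time_s: 20.3
ee_pos: [674.0, -178.2, 170.3]
tool_rot: [3.142, -0.0, 1.629]
contact_force: [-0.0, -0.1, -0.5]
finger_gap: 29.7
```

```bash
python3 - <<'E'
from h import *
t=snap('side'); crop(t,310,170,430,290,5,'c11'); st=robot.get_state();print(st['q'].round(2),st['contact_force'],st['ee_pos'],st['finger_gap'])
E
```

```text
[-0.15  0.63  0.47  1.59 -0.32  1.    0.48] [-0.75418265 -0.33000878 -0.27208112] [ 673.97216242 -178.17782367  170.3062144 ] 29.867050523040373
```

View pics/c11.png

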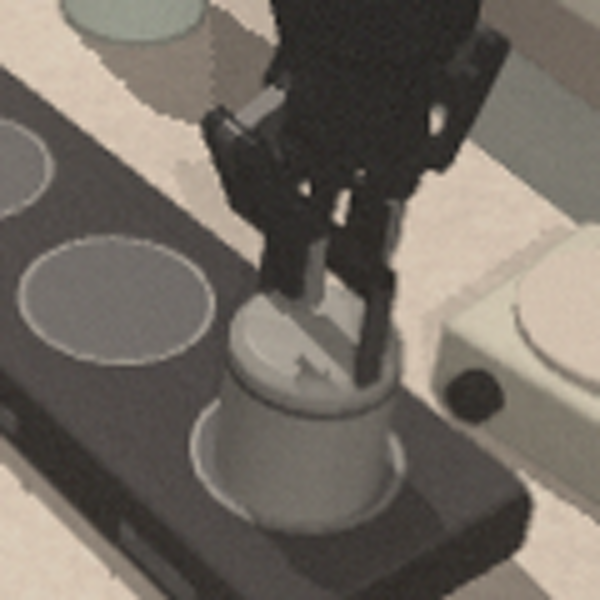

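Jaws straddle the bar. Gripping and lifting.

>>> carry_out(increments=[0,0,0,0,0,0,0.85,0,0,0,0,0,0,1,0,0,0,0,0,0,1,0,0,0.02,0,0,0,1,0,0,0.06,0,0,0,1,0,0,0.12,0,0,0,1,0,0,0.2,0,0,0,1,0,0,0.28,0,0,0,1,0,0,0.34,0,0,0,1,0,0,0.36,0,0,0,1], newtons=60)

```text
time_s: 21.35
ee_pos: [674.7, -178.5, 226.3]
tool_rot: [3.139, 0.001, 1.629]
contact_force: [-0.5, -0.4, -3.5]
finger_gap: 12.7
```

```bash
python3 - <<'E'
from h import *
t=snap('side','side5'); st=robot.get_state();print(st['q'].round(2),st['contact_force'],st['ee_pos'],st['finger_gap'])
E
```

```text
[-0.16  0.57  0.5   1.54 -0.29  1.1   0.46] [ 0.37915436 -0.1943502  -3.42447313] [ 674.56301025 -178.44854081  226.01703637] 13.106219613692378
```

View pics/side5.png

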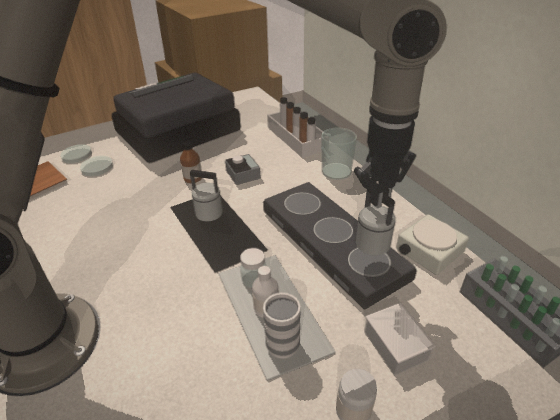

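>>> carry_out(increments=[-0.04,0.04,0,0,0,0,1,-0.1,0.12,0,0,0,0,1,-0.18,0.21,0,0,0,0,1,-0.26,0.31,0,0,0,0,1,-0.34,0.41,0,0,0,0,1,-0.42,0.5,0,0,0,0,1,-0.5,0.6,0,0,0,0,1,-0.58,0.7,0,0,0,0,1,-0.66,0.79,0,0,0,0,1,-0.73,0.88,0,0,0,0,1])

```text
time_s: 22.4
ee_pos: [562.8, -45.2, 223.7]
tool_rot: [-3.14, -0.0, 1.629]
contact_force: [0.5, -0.2, -2.8]
finger_gap: 12.5
```

>>> carry_out(increments=[-0.08,0.1,0,0,0,0,1,-0.16,0.19,0,0,0,0,1,-0.24,0.29,0,0,0,0,1,-0.32,0.38,0,0,0,0,1,-0.4,0.48,0,0,0,0,1,-0.48,0.57,0,0,0,0,1,-0.56,0.67,0,0,0,0,1,-0.65,0.76,0,0,0,0,1,-0.71,0.82,0,0,0,0,1,-0.73,0.84,0,0,0,0,1])

```text
time_s: 23.4
ee_pos: [453.1, 80.8, 223.8]
tool_rot: [-3.14, -0.0, 1.631]
contact_force: [-0.8, -0.7, -3.9]
finger_gap: 13.2
```

>>> carry_out(increments=[0,0,-0.08,0,0,0,1,0,0,-0.17,0,0,0,1,0,0,-0.27,0,0,0,1,0,0,-0.37,0,0,0,1,0,0,-0.47,0,0,0,1,0,0,-0.55,0,0,0,1,0,0,-0.61,0,0,0,1,0,0,-0.64,0,0,0,1,0,0,-0.655,0,0,0,1,0,0,-0.665,0,0,0,1])

```text
time_s: 24.4
ee_pos: [455.3, 79.8, 124.7]
tool_rot: [3.141, -0.0, 1.629]
contact_force: [-1.1, -0.7, -3.2]
finger_gap: 12.8
```

```bash
python3 - <<'E'
from h import *
t=snap('side'); crop(t,140,130,300,280,4,'c12'); st=robot.get_state();print(st['q'].round(2),st['contact_force'],st['ee_pos'],st['finger_gap'])
E
```

```text
[-0.65  0.32  0.41  2.18 -0.2   0.67 -0.04] [ 0.97254193 -0.34123999 -3.80938465] [455.20748208  79.83739077 124.63066979] 12.886315140415979
```

View pics/c12.png

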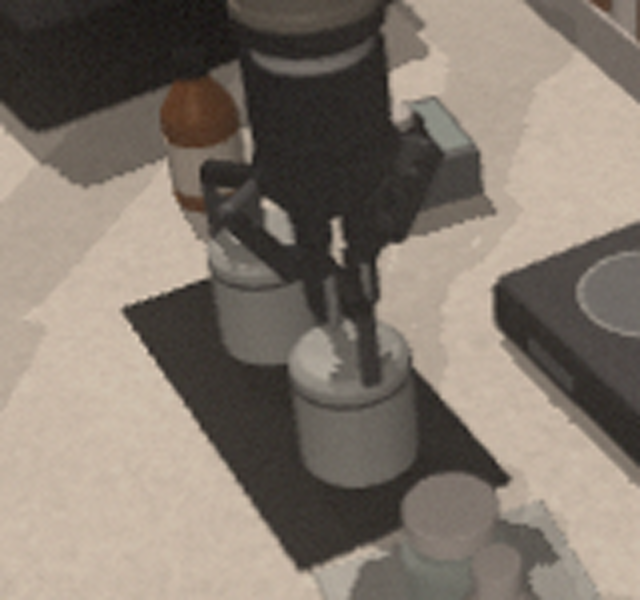

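Well within the mat. I'll lower 2.3 mm, ease off and release.

>>> carry_out(increments=[0,0,-0.005,0,0,0,1,0,0,-0.01,0,0,0,1,0,0,-0.015,0,0,0,1,0,0,-0.015,0,0,0,1,0,0,-0.015,0,0,0,1,0,0,-0.015,0,0,0,1,0,0,-0.01,0,0,0,1,0,0,-0.007,0,0,0,1,0,0,-0.007,0,0,0,1,0,0,-0.007,0,0,0,1])

```text
time_s: 25.45
ee_pos: [455.3, 79.9, 124.1]
tool_rot: [3.141, -0.001, 1.629]
contact_force: [-2.8, -0.6, 7.5]
finger_gap: 12.9
```

>>> carry_out(increments=[0,0,0,0,0,0,0.85,0,0,0,0,0,0,0.7,0,0,0,0,0,0,0.5,0,0,0,0,0,0,0.3,0,0,0,0,0,0,0.1,0,0,0.03,0,0,0,0,0,0,0.12,0,0,0,0,0,0,0.26,0,0,0,0,0,0,0.42,0,0,0,0,0,0,0.58,0,0,0,0])

```text
time_s: 26.45
ee_pos: [454.8, 79.6, 211.6]
tool_rot: [-3.141, 0.0, 1.628]
contact_force: [0.9, -1.3, 0.3]
finger_gap: 85.5
```

```bash
python3 - <<'E'
from h import *
t=snap('side'); crop(t,140,130,340,370,2.5,'c13'); st=robot.get_state();print(st['q'].round(2),st['contact_force'],st['ee_pos'],st['finger_gap'])
E
```

```text
[-0.72  0.17  0.46  2.11 -0.1   0.88 -0.14] [2.29487796 0.58197592 2.03518173] [456.97739285  79.93342457 215.03791597] 85.50701754701177
```

View pics/c13.png

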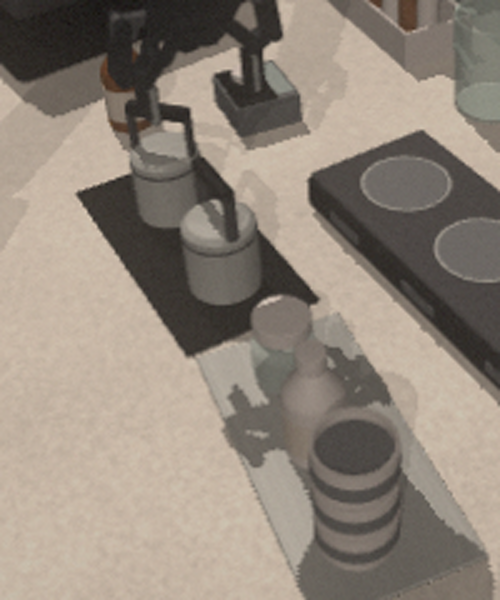

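Both canisters stand upright on the mat. Now to the stack.

>>> carry_out(increments=[0,-0.08,0,0,0,0,0,-0.01,-0.18,0,0,0,0,0,-0.02,-0.28,0,0,0,0,0,-0.03,-0.38,0,0,0,0,0,-0.04,-0.48,0,0,0,0,0,-0.05,-0.58,0,0,0,0,0,-0.06,-0.68,0,0,0,0,0,-0.07,-0.79,0,0,0,0,0,-0.09,-0.9,0,0,0,0,0,-0.1,-1,0,0,0,0,0])

```text
time_s: 27.5
ee_pos: [438.7, -71.9, 209.6]
tool_rot: [-3.14, 0.0, 1.628]
contact_force: [-0.8, 0.3, 0.4]
finger_gap: 85.4
```

>>> carry_out(increments=[-0.01,-0.1,0,0,0,0,0,-0.02,-0.21,0,0,0,0,0,-0.03,-0.32,0,0,0,0,0,-0.04,-0.43,0,0,0,0,0,-0.05,-0.54,0,0,0,0,0,-0.06,-0.65,0,0,0,0,0,-0.07,-0.75,0,0,0,0,0,-0.08,-0.85,0,0,0,0,0,-0.09,-0.94,0,0,0,0,0,-0.1,-1,0,0,0,0,0])

```text
time_s: 28.5
ee_pos: [423.7, -221.7, 209.8]
tool_rot: [-3.14, 0.0, 1.627]
contact_force: [0.6, 0.7, 0.1]
finger_gap: 85.2
```

```bash
python3 - <<'E'
from h import *
t=snap('side','side6'); s=snap('top','top6'); st=robot.get_state();print(st['q'].round(2),st['contact_force'],st['ee_pos'],st['finger_gap'])
E
```

```text
[-0.22  0.23  0.66  2.09 -0.18  0.89  0.6 ] [-0.68093296  0.02281772 -0.20632702] [ 423.84820236 -221.6612284   210.0020523 ] 85.43315255673434
```

View pics/side6.png

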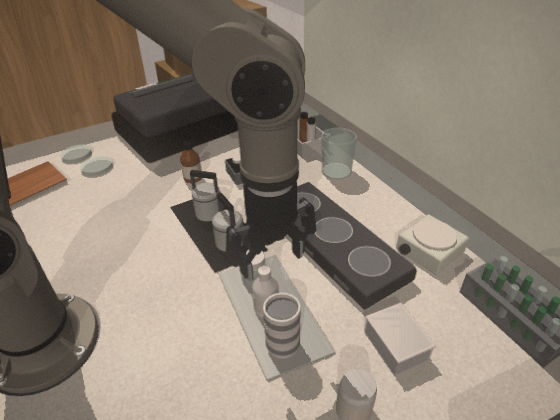

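View pics/top6.png

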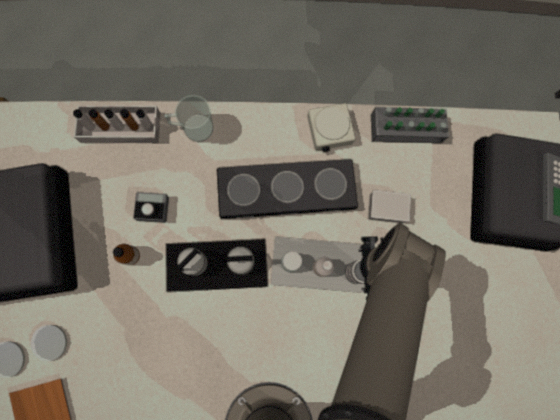

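All three rings are now clear in the top view at about (243,189), (287,187) and (331,184). I'll fit them, and put the gripper over the stack.

```bash
python3 - <<'E'
from h import *
s=snap('top'); g=cv2.cvtColor(s['color'],cv2.COLOR_RGB2GRAY)
g=cv2.GaussianBlur(g,(3,3),0)
x0,y0,x1,y1=220,165,355,212
m=(g[y0:y1,x0:x1]>75).astype(np.uint8)
for c in cv2.findContours(m,cv2.RETR_EXTERNAL,cv2.CHAIN_APPROX_NONE)[0]:
    if cv2.contourArea(c)>300:
        e=cv2.fitEllipse(c); p=np.array(e[0])+[x0,y0]; print(p.round(1),np.round(e[1],1),onz(s,*p,50).round(1))
E
```

```text
[243.1 189.2] [31.8 32.5] [655.1  76.7  50. ]
[287.  186.3] [31.7 32.7] [665.4 -48.   50. ]
[330.1 183.5] [31.1 32.6] [ 675.4 -171.9   50. ]
```

>>> carry_out(increments=[0,-0.05,0,0,0,0,0,0,-0.11,0,0,0,0,0,0,-0.17,0,0,0,0,0,0,-0.17,-0.05,0,0,0,0,0,-0.17,-0.1,0,0,0,0,0,-0.17,-0.16,0,0,0,0,0,-0.17,-0.22,0,0,0,0,0,-0.17,-0.28,0,0,0,0,0,-0.17,-0.33,0,0,0,0,0,-0.17,-0.35,0,0,0,0])

```text
time_s: 29.65
ee_pos: [424.5, -245.4, 157.0]
tool_rot: [-3.14, -0.0, 1.629]
contact_force: [0.1, 0.9, 0.4]
finger_gap: 85.4
```

```bash
python3 - <<'E'
from h import *
t=snap('side'); crop(t,210,200,360,370,4,'c14'); st=robot.get_state();print(st['q'].round(2),st['contact_force'],st['ee_pos'],st['finger_gap'])
print((proj(t,[425,-245.7,125])-[210,200])*4,(proj(t,[425-32,-245.7,125])-[210,200])*4,(proj(t,[425+32,-245.7,125])-[210,200])*4)
E
```

```text
[-0.12  0.34  0.62  2.11 -0.28  0.78  0.74] [ 0.00507831  0.18765334 -0.55052979] [ 424.49741678 -245.48216091  157.00433607] 85.49964432395727
[285.43626074 431.07928119] [218.50107067 460.3016856 ] [350.37054018 402.59336492]
```

View pics/c14.png

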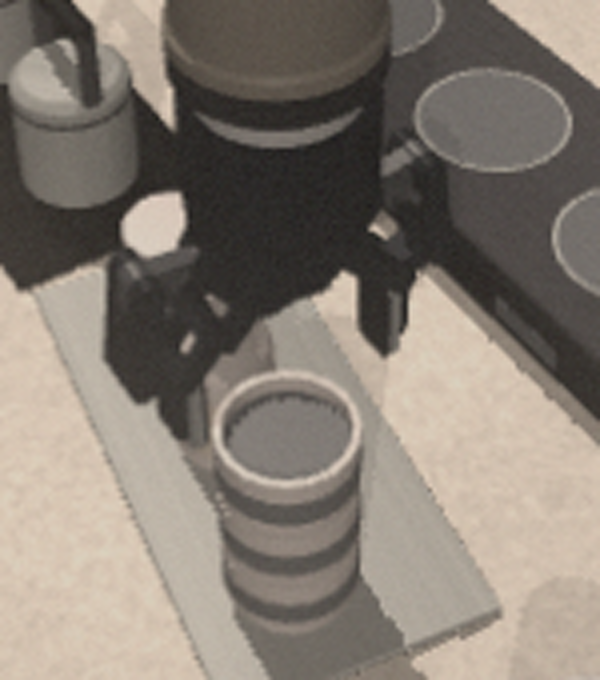

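The stack is centred between the fingers: rim centre at (287,433) in the crop, against a projection of (285,431). Descending and closing.

>>> carry_out(increments=[0,0,-0.04,0,0,0,0,0,0,-0.08,0,0,0,0,0,0,-0.13,0,0,0,0,0,0,-0.18,0,0,0,0,0,0,-0.23,0,0,0,0,0,0,-0.27,0,0,0,0,0,0,-0.3,0,0,0,0,0,0,-0.32,0,0,0,0,0,0,-0.32,0,0,0,0,0,0,-0.32,0,0,0,0], newtons=25)

```text
time_s: 30.7
ee_pos: [425.0, -245.8, 110.1]
tool_rot: [3.141, 0.0, 1.629]
contact_force: [-0.1, 0.5, -0.0]
finger_gap: 85.7
```

>>> carry_out(increments=[0,0,0,0,0,0,0.03,0,0,0,0,0,0,0.06,0,0,0,0,0,0,0.09,0,0,0,0,0,0,0.12,0,0,0,0,0,0,0.15,0,0,0,0,0,0,0.18,0,0,0,0,0,0,0.21,0,0,0,0,0,0,0.25,0,0,0,0,0,0,0.35,0,0,0,0,0,0,0.45])

```text
time_s: 31.7
ee_pos: [425.2, -245.8, 110.2]
tool_rot: [3.141, -0.0, 1.629]
contact_force: [-0.5, 0.5, 4.6]
finger_gap: 63.5
```

```bash
python3 - <<'E'
from h import *
t=snap('side'); crop(t,210,200,360,370,4,'c15'); st=robot.get_state();print(st['q'].round(2),st['contact_force'],st['ee_pos'],st['finger_gap'])
E
```

```text
[-0.06  0.42  0.57  2.14 -0.36  0.68  0.81] [0.61835876 1.25757778 5.15048075] [ 425.16720961 -245.76710054  110.26253047] 63.179657283343765
```

View pics/c15.png

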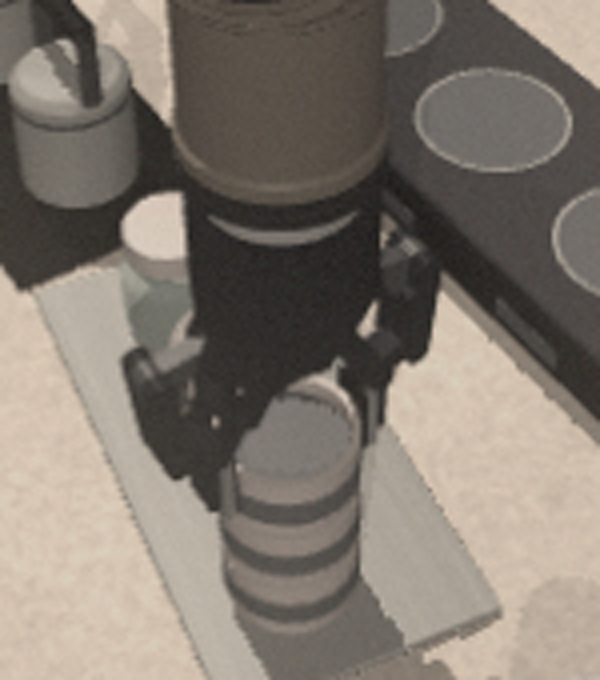

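The top pot is gripped (63.5 mm). Lifting slowly and straight up.

>>> carry_out(increments=[0,0,0.01,0,0,0,0.5,0,0,0.03,0,0,0,0.5,0,0,0.06,0,0,0,0.5,0,0,0.1,0,0,0,0.5,0,0,0.15,0,0,0,0.5,0,0,0.21,0,0,0,0.5,0,0,0.28,0,0,0,0.5,0,0,0.35,0,0,0,0.5,0,0,0.4,0,0,0,0.5,0,0,0.42,0,0,0,0.5])

```text
time_s: 32.75
ee_pos: [425.5, -245.9, 174.1]
tool_rot: [3.14, 0.0, 1.629]
contact_force: [0.7, -0.6, -0.6]
finger_gap: 63.3
```

```bash
python3 - <<'E'
from h import *
t=snap('side'); crop(t,210,200,360,370,4,'c16'); st=robot.get_state();print(st['q'].round(2),st['contact_force'],st['ee_pos'],st['finger_gap'])
E
```

```text
[-0.14  0.31  0.64  2.09 -0.26  0.81  0.72] [-0.94401185 -0.51737513 -1.84482539] [ 425.4178656  -245.85101592  174.03646787] 63.23246247842714
```

View pics/c16.png

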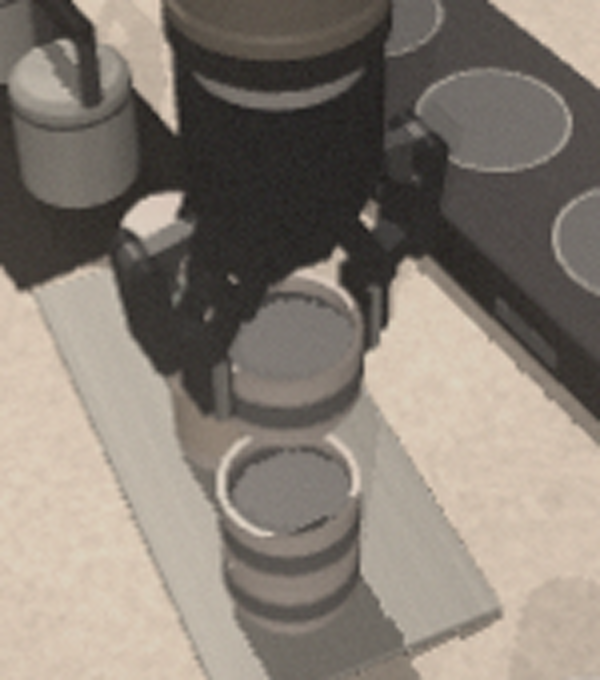

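>>> carry_out(increments=[0.03,0.04,0,0,0,0,0.5,0.08,0.11,0,0,0,0,0.5,0.14,0.2,0,0,0,0,0.5,0.21,0.3,0,0,0,0,0.5,0.29,0.41,0,0,0,0,0.5,0.37,0.52,0,0,0,0,0.5,0.45,0.63,0,0,0,0,0.5,0.53,0.74,0,0,0,0,0.5,0.61,0.85,0,0,0,0,0.5,0.69,0.96,0,0,0,0,0.5])

```text
time_s: 33.8
ee_pos: [529.0, -99.5, 172.3]
tool_rot: [-3.141, -0.0, 1.63]
contact_force: [-0.0, -0.2, -1.8]
finger_gap: 63.8
```

>>> carry_out(increments=[0.08,0.11,0,0,0,0,0.5,0.16,0.22,0,0,0,0,0.5,0.24,0.33,0,0,0,0,0.5,0.32,0.44,0,0,0,0,0.5,0.39,0.55,0,0,0,0,0.5,0.46,0.65,0,0,0,0,0.5,0.53,0.74,0,0,0,0,0.5,0.59,0.82,0,0,0,0,0.5,0.64,0.9,0,0,0,0,0.5,0.69,0.96,0,0,0,0,0.5])

```text
time_s: 34.8
ee_pos: [632.5, 43.4, 172.9]
tool_rot: [-3.141, -0.0, 1.629]
contact_force: [0.4, 0.2, -0.8]
finger_gap: 63.3
```

>>> carry_out(increments=[0.05,0.08,0,0,0,0,0.5,0.1,0.15,0,0,0,0,0.5,0.14,0.2,-0.03,0,0,0,0.5,0.157,0.228,-0.1,0,0,0,0.5,0.157,0.228,-0.19,0,0,0,0.5,0.157,0.228,-0.28,0,0,0,0.5,0.157,0.228,-0.37,0,0,0,0.5,0.157,0.228,-0.46,0,0,0,0.5,0.157,0.228,-0.53,0,0,0,0.5,0.157,0.228,-0.57,0,0,0,0.5])

```text
time_s: 35.8
ee_pos: [654.9, 76.2, 86.0]
tool_rot: [-3.14, 0.0, 1.628]
contact_force: [-0.2, -0.2, -0.4]
finger_gap: 63.3
```

```bash
python3 - <<'E'
from h import *
t=snap('side'); crop(t,240,130,390,260,5,'c17'); st=robot.get_state();print(st['q'].round(2),st['contact_force'],st['ee_pos'],st['finger_gap'])
E
```

```text
[-0.54  0.68  0.47  1.74 -0.4   0.82  0.18] [ 0.03784966 -0.79260666 -1.36418358] [654.66697617  76.30282263  85.60331366] 63.157020031099364
```

View pics/c17.png

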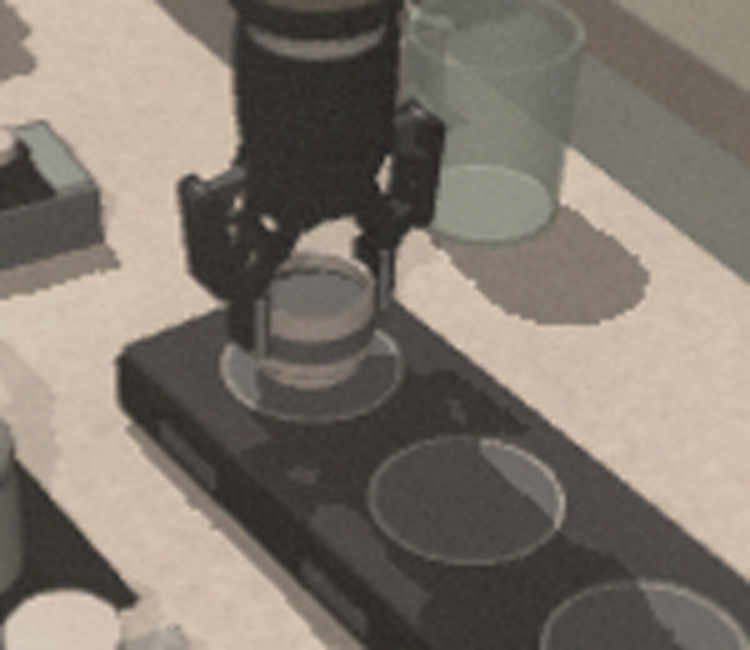

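>>> carry_out(increments=[0,0,-0.01,0,0,0,0.5,0,0,-0.02,0,0,0,0.5,0,0,-0.03,0,0,0,0.5,0,0,-0.037,0,0,0,0.5,0,0,-0.042,0,0,0,0.5,0,0,-0.046,0,0,0,0.5,0,0,-0.05,0,0,0,0.5,0,0,-0.05,0,0,0,0.5,0,0,-0.05,0,0,0,0.5,0,0,-0.05,0,0,0,0.5])

```text
time_s: 36.85
ee_pos: [655.6, 76.6, 80.4]
tool_rot: [3.141, -0.0, 1.629]
contact_force: [-1.9, 0.5, 4.2]
finger_gap: 63.5
```

```bash
python3 - <<'E'
from h import *
t=snap('side'); crop(t,240,130,390,260,5,'c18'); st=robot.get_state();print(st['contact_force'],st['ee_pos'],st['finger_gap'])
th=np.linspace(0,2*np.pi,13)
print((proj(t,[655.1,76.7,50])-[240,130])*5,(proj(t,[654.7,76.3,95])-[240,130])*5)
# ring centre by side view: fit using ring outlines of other two places
E
```

```text
[-3.37105281  0.26429977  4.21486898] [655.58273805  76.59346087  80.36562084] 63.626619269442685
[307.16963993 366.42575353] [307.86817192 294.23454765]
```

View pics/c18.png

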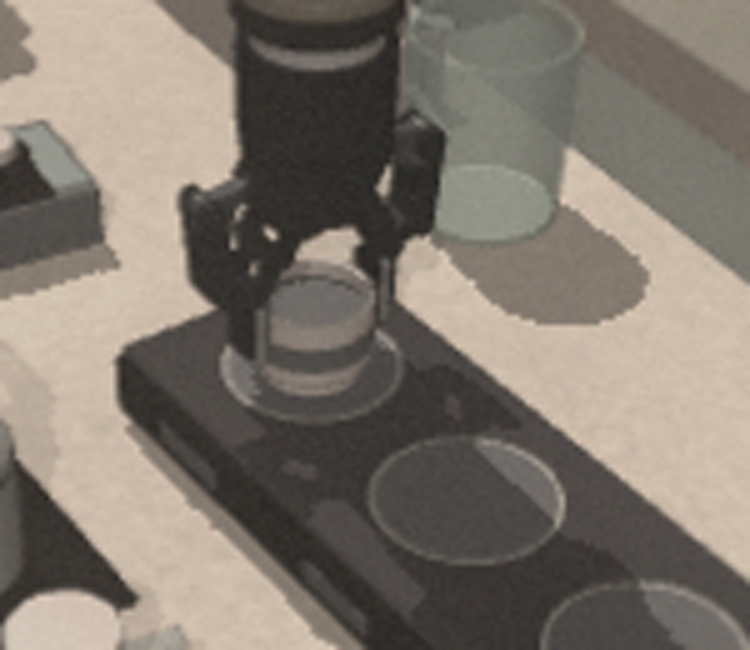

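The pot is down (4 N) and sits within about 2 mm of the ring centre. Releasing.

>>> carry_out(increments=[0,0,0,0,0,0,0.2,0,0,0,0,0,0,0.15,0,0,0,0,0,0,0.1,0,0,0,0,0,0,0,0,0,0,0,0,0,0,0,0,0.05,0,0,0,0,0,0,0.15,0,0,0,0,0,0,0.3,0,0,0,0,0,0,0.45,0,0,0,0,0,0,0.6,0,0,0,0])

```text
time_s: 37.9
ee_pos: [655.9, 76.3, 172.4]
tool_rot: [3.14, -0.0, 1.628]
contact_force: [0.6, -0.2, -0.8]
finger_gap: 85.6
```

>>> carry_out(increments=[-0.07,-0.1,0.05,0,0,0,0,-0.14,-0.2,0.1,0,0,0,0,-0.21,-0.3,0.15,0,0,0,0,-0.28,-0.4,0.15,0,0,0,0,-0.35,-0.5,0.15,0,0,0,0,-0.42,-0.6,0.15,0,0,0,0,-0.49,-0.7,0.15,0,0,0,0,-0.56,-0.8,0.15,0,0,0,0,-0.64,-0.9,0.15,0,0,0,0,-0.72,-1,0.15,0,0,0,0])

```text
time_s: 38.9
ee_pos: [546.5, -74.8, 192.4]
tool_rot: [-3.141, 0.0, 1.629]
contact_force: [0.7, -0.4, 0.9]
finger_gap: 85.1
```

```bash
python3 - <<'E'
from h import *
t=snap('side','side7'); s=snap('top','top7'); st=robot.get_state();print(st['contact_force'],st['ee_pos'],st['finger_gap'])
E
```

```text
[ 0.21328734 -0.96120053  0.07446787] [545.32277133 -76.73609759 192.58543692] 85.54434902751635
```

View pics/side7.png

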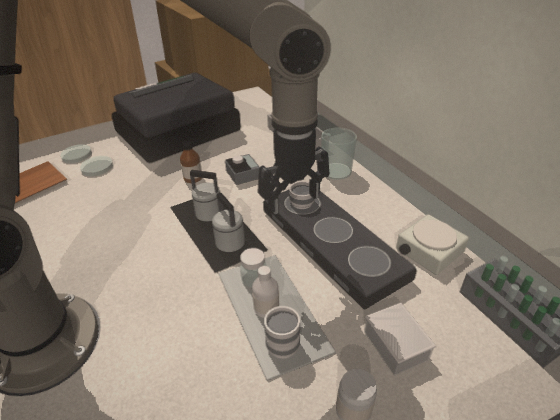

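View pics/top7.png

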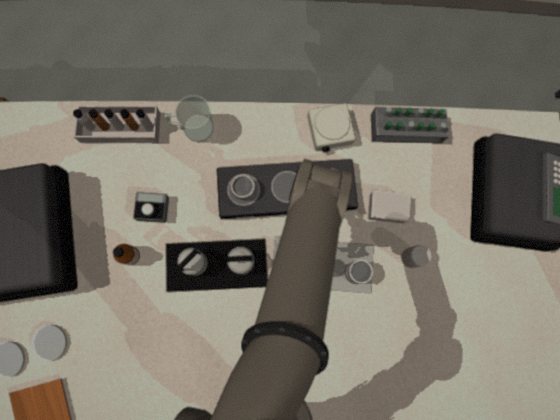

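```bash
python3 - <<'E'
from h import *
t=snap('side'); s=snap('top'); crop(t,250,290,320,370,8,'c19'); crop(s,340,250,380,290,10,'c20')
cv2.imwrite('pics/c21.png',np.hstack([cv2.resize(cv2.imread('pics/c19.png'),(420,480)),cv2.resize(cv2.imread('pics/c20.png'),(370,480))]))
E
```

```text
(no output)
```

View pics/c19.png

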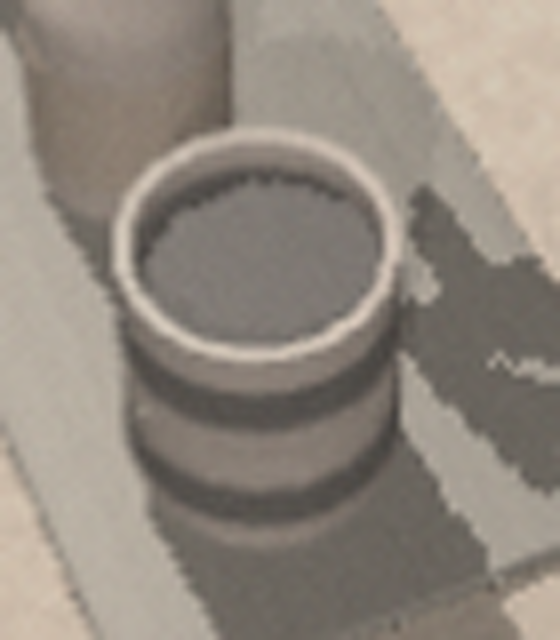

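View pics/c20.png

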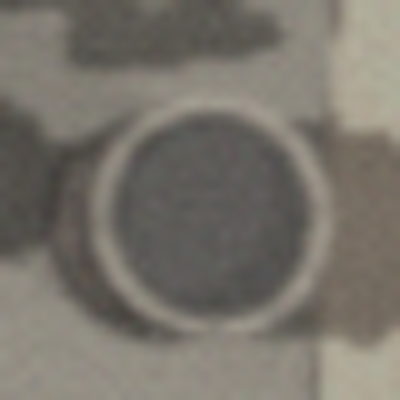

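The rim centre of the remaining two is at about (282.1,320.1) in the side view and (360.8,271.1) in the top view.

```bash
python3 - <<'E'
from h import *
t=snap('side'); s=snap('top')
print(tri(s,(360.75,271.05),t,(282.05,320.05)),onz(s,360.75,271.05,88),onz(t,282.05,320.05,88))
E
```

```text
(array([ 425.1076482 , -244.49130238,   89.14255568]), np.float64(2.1225902948146906)) [ 424.15688394 -244.40481845   88.        ] [ 426.5512707  -243.95461336   88.        ]
```

>>> carry_out(increments=[-0.08,-0.1,0,0,0,0,0,-0.16,-0.2,0,0,0,0,0,-0.24,-0.3,0,0,0,0,0,-0.32,-0.41,0,0,0,0,0,-0.4,-0.52,0,0,0,0,0,-0.48,-0.63,0,0,0,0,0,-0.56,-0.74,0,0,0,0,0,-0.64,-0.84,0,0,0,0,0,-0.71,-0.93,0,0,0,0,0,-0.76,-1,0,0,0,0,0])

```text
time_s: 40.2
ee_pos: [431.5, -225.3, 192.6]
tool_rot: [-3.142, -0.0, 1.626]
contact_force: [0.7, -0.0, -0.8]
finger_gap: 85.4
```

>>> carry_out(increments=[-0.03,-0.07,0,0,0,0,0,-0.055,-0.14,-0.03,0,0,0,0,-0.055,-0.14,-0.12,0,0,0,0,-0.055,-0.14,-0.22,0,0,0,0,-0.055,-0.14,-0.33,0,0,0,0,-0.055,-0.14,-0.44,0,0,0,0,-0.055,-0.14,-0.55,0,0,0,0,-0.055,-0.14,-0.65,0,0,0,0,-0.055,-0.14,-0.74,0,0,0,0,-0.055,-0.14,-0.8,0,0,0,0])

```text
time_s: 41.2
ee_pos: [424.8, -243.9, 70.9]
tool_rot: [-3.14, -0.001, 1.629]
contact_force: [0.2, -0.0, 1.0]
finger_gap: 85.3
```

>>> carry_out(increments=[0,0,0,0,0,0,0.03,0,0,0,0,0,0,0.06,0,0,0,0,0,0,0.09,0,0,0,0,0,0,0.12,0,0,0,0,0,0,0.15,0,0,0,0,0,0,0.18,0,0,0,0,0,0,0.21,0,0,0,0,0,0,0.25,0,0,0,0,0,0,0.35,0,0,0,0,0,0,0.45])

```text
time_s: 42.2
ee_pos: [425.3, -244.6, 73.1]
tool_rot: [3.141, -0.0, 1.628]
contact_force: [-1.9, 1.6, 9.5]
finger_gap: 66.3
```

```bash
python3 - <<'E'
from h import *
t=snap('side'); crop(t,210,220,360,370,4,'c22'); st=robot.get_state();print(st['q'].round(2),st['contact_force'],st['ee_pos'],st['finger_gap'])
E
```

```text
[-0.03  0.49  0.53  2.16 -0.43  0.6   0.87] [-2.22637377  1.90946993  9.7460143 ] [ 425.30933174 -244.5779581    73.09816421] 66.32175346976251
```

View pics/c22.png

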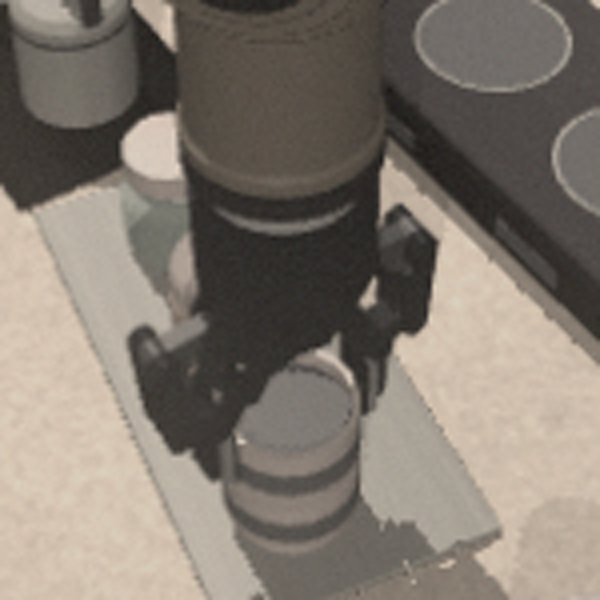

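The gap is 66 mm and the upward force 9.5 N, which differs from the first grasp. I'll open and check.

>>> carry_out(increments=[0,0,0,0,0,0,0.2,0,0,0,0,0,0,0.15,0,0,0,0,0,0,0.1,0,0,0,0,0,0,0.05,0,0,0,0,0,0,0,0,0,0,0,0,0,0,0,0,0,0,0,0,0,0,0,0,0,0,0,0,0,0,0,0,0,0,0,0,0,0,0,0,0,0])

```text
time_s: 43.25
ee_pos: [425.3, -244.5, 72.5]
tool_rot: [3.142, -0.0, 1.629]
contact_force: [0.3, -1.1, 0.6]
finger_gap: 85.1
```

```bash
python3 - <<'E'
from h import *
t=snap('side'); crop(t,230,270,330,360,7,'c23'); st=robot.get_state();print(st['q'].round(2),st['contact_force'],st['ee_pos'],st['finger_gap'])
E
```

```text
[-0.03  0.49  0.53  2.16 -0.43  0.6   0.87] [0.71484157 0.20530457 0.43540319] [ 425.25666245 -244.52237742   72.51565239] 85.61387467089126
```

View pics/c23.png

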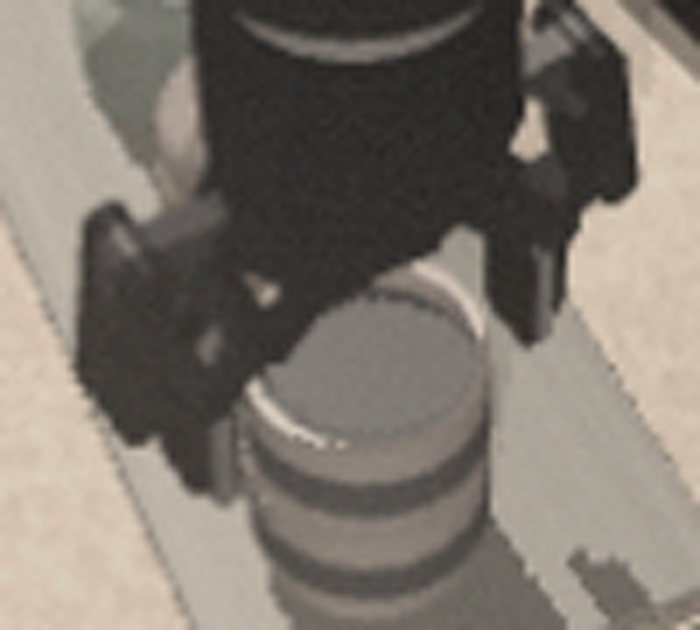

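The stack is straight. I'll regrip about 4.5 mm higher and 1 mm nearer.

>>> carry_out(increments=[-0.007,0,0.03,0,0,0,0,-0.007,0,0.03,0,0,0,0.04,-0.007,0,0.03,0,0,0,0.08,-0.007,0,0.03,0,0,0,0.12,-0.007,0,0.03,0,0,0,0.15,-0.007,0,0.03,0,0,0,0.18,-0.007,0,0.03,0,0,0,0.21,-0.007,0,0.03,0,0,0,0.25,-0.007,0,0.03,0,0,0,0.35,-0.007,0,0.03,0,0,0,0.45])

```text
time_s: 44.3
ee_pos: [424.5, -244.6, 77.5]
tool_rot: [3.141, -0.0, 1.629]
contact_force: [-1.5, 0.8, 6.6]
finger_gap: 66.3
```

```bash
python3 - <<'E'
from h import *
t=snap('side'); crop(t,230,270,330,360,7,'c24'); st=robot.get_state();print(st['torque'].round(2),st['contact_force'],st['ee_pos'],st['finger_gap'])
E
```

```text
[ 0.24  0.28 -0.  ] [-1.07684874  1.0414213   6.86099671] [ 424.48497455 -244.56619314   77.48932218] 66.14465949842378
```

View pics/c24.png

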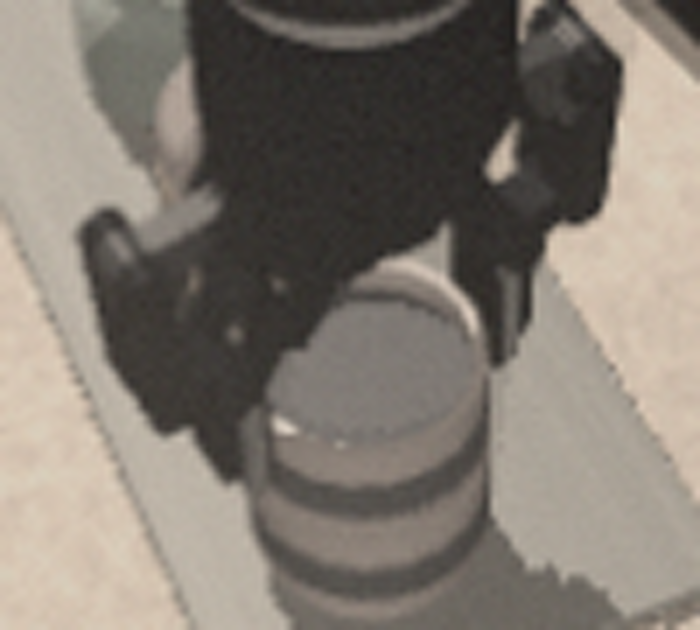

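Same reading, so this looks like a real grip. I'll lift slowly and check.

>>> carry_out(increments=[0,0,0.01,0,0,0,0.5,0,0,0.02,0,0,0,0.5,0,0,0.03,0,0,0,0.5,0,0,0.04,0,0,0,0.5,0,0,0.05,0,0,0,0.5,0,0,0.07,0,0,0,0.5,0,0,0.09,0,0,0,0.5,0,0,0.11,0,0,0,0.5,0,0,0.13,0,0,0,0.5,0,0,0.15,0,0,0,0.5])

```text
time_s: 45.35
ee_pos: [424.2, -244.5, 99.8]
tool_rot: [3.141, -0.0, 1.629]
contact_force: [0.1, 0.4, -0.5]
finger_gap: 66.3
```

```bash
python3 - <<'E'
from h import *
t=snap('side'); crop(t,230,260,330,360,6,'c25'); st=robot.get_state();print(st['torque'].round(2),st['contact_force'],st['ee_pos'],st['finger_gap'])
E
```

```text
[ 0.02 -0.    0.02] [ 0.48284047  0.84181199 -1.18154569] [ 424.44729218 -244.66019512  100.16512839] 65.88311526088057
```

View pics/c25.png

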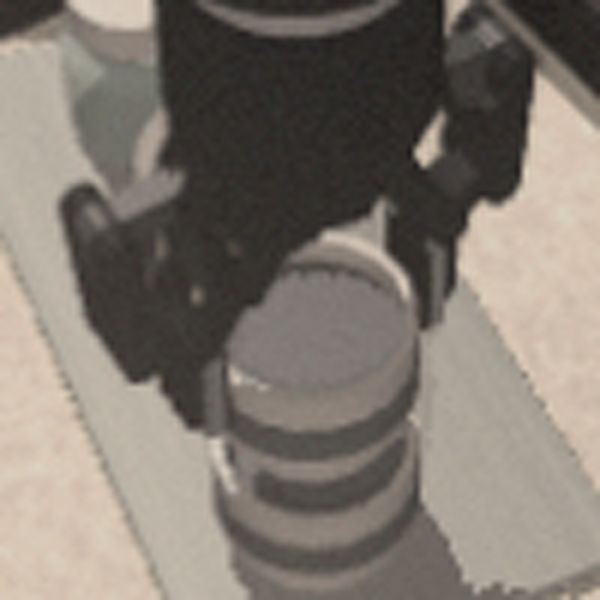

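Lifted cleanly. Up and over to the middle place.

>>> carry_out(increments=[0,0,0.06,0,0,0,0.5,0,0,0.14,0,0,0,0.5,0,0,0.24,0,0,0,0.5,0.03,0,0.34,0,0,0,0.5,0.08,0.02,0.42,0,0,0,0.5,0.15,0.05,0.48,0,0,0,0.5,0.23,0.1,0.5,0,0,0,0.5,0.32,0.16,0.5,0,0,0,0.5,0.42,0.23,0.5,0,0,0,0.5,0.52,0.31,0.5,0,0,0,0.5])

```text
time_s: 46.4
ee_pos: [503.4, -196.6, 173.8]
tool_rot: [-3.141, -0.0, 1.629]
contact_force: [0.2, -1.0, -2.2]
finger_gap: 66.2
```

>>> carry_out(increments=[0.1,0.09,0,0,0,0,0.5,0.2,0.18,0,0,0,0,0.5,0.3,0.27,0,0,0,0,0.5,0.4,0.36,0,0,0,0,0.5,0.5,0.45,0,0,0,0,0.5,0.6,0.55,0,0,0,0,0.5,0.7,0.65,0,0,0,0,0.5,0.8,0.75,0,0,0,0,0.5,0.89,0.84,0,0,0,0,0.5,0.97,0.92,0,0,0,0,0.5])

```text
time_s: 47.4
ee_pos: [648.9, -58.4, 174.4]
tool_rot: [-3.142, -0.0, 1.629]
contact_force: [-0.1, -0.4, -1.1]
finger_gap: 65.7
```

>>> carry_out(increments=[0.06,0.04,0,0,0,0,0.5,0.1,0.07,-0.03,0,0,0,0.5,0.118,0.08,-0.1,0,0,0,0.5,0.118,0.08,-0.18,0,0,0,0.5,0.118,0.08,-0.27,0,0,0,0.5,0.118,0.08,-0.36,0,0,0,0.5,0.118,0.08,-0.44,0,0,0,0.5,0.118,0.08,-0.5,0,0,0,0.5,0.118,0.08,-0.54,0,0,0,0.5,0.118,0.08,-0.56,0,0,0,0.5])

```text
time_s: 48.4
ee_pos: [665.2, -48.1, 89.9]
tool_rot: [-3.141, -0.0, 1.629]
contact_force: [-0.4, -0.1, -2.4]
finger_gap: 66.1
```

```bash
python3 - <<'E'
from h import *
t=snap('side'); crop(t,260,150,400,290,5,'c26'); st=robot.get_state();print(st['torque'].round(2),st['contact_force'],st['ee_pos'],st['finger_gap'])
E
```

```text
[-0.01  0.04  0.01] [ 0.44718876 -1.25815258 -0.65302191] [665.17268636 -48.0544293   89.76776539] 66.17033830357425
```

View pics/c26.png

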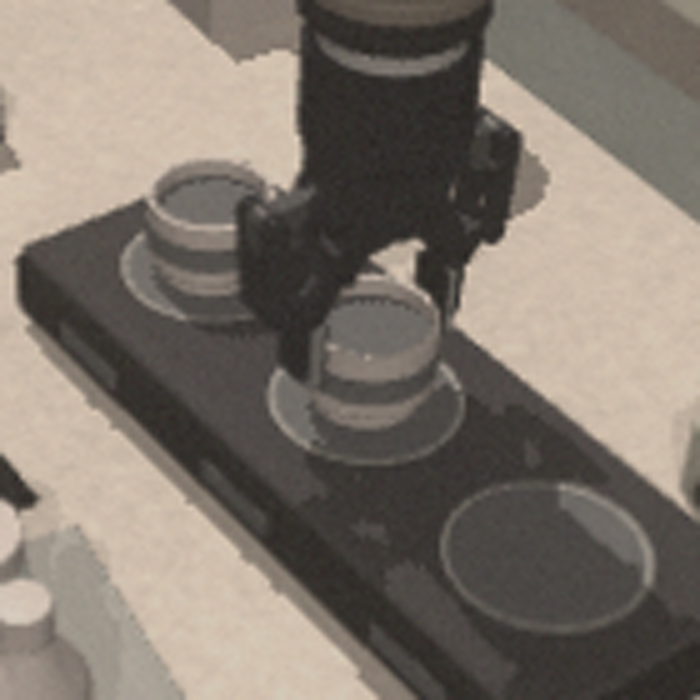

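>>> carry_out(increments=[0,0,-0.01,0,0,0,0.5,0,0,-0.02,0,0,0,0.5,0,0,-0.028,0,0,0,0.5,0,0,-0.034,0,0,0,0.5,0,0,-0.04,0,0,0,0.5,0,0,-0.044,0,0,0,0.5,0,0,-0.048,0,0,0,0.5,0,0,-0.048,0,0,0,0.5,0,0,-0.048,0,0,0,0.5,0,0,-0.048,0,0,0,0.5])

```text
time_s: 49.45
ee_pos: [665.5, -48.0, 84.6]
tool_rot: [3.141, -0.001, 1.629]
contact_force: [-3.8, -0.2, 8.4]
finger_gap: 66.0
```

```bash
python3 - <<'E'
from h import *
t=snap('side'); crop(t,260,150,400,290,5,'c27'); st=robot.get_state();print(st['torque'].round(2),st['contact_force'],st['ee_pos'],st['finger_gap'])
E
```

```text
[ 0.23  0.83 -0.01] [-3.31849751  1.00351509  9.04831886] [665.58018134 -47.99702951  84.61327918] 66.20721772984903
```

View pics/c27.png

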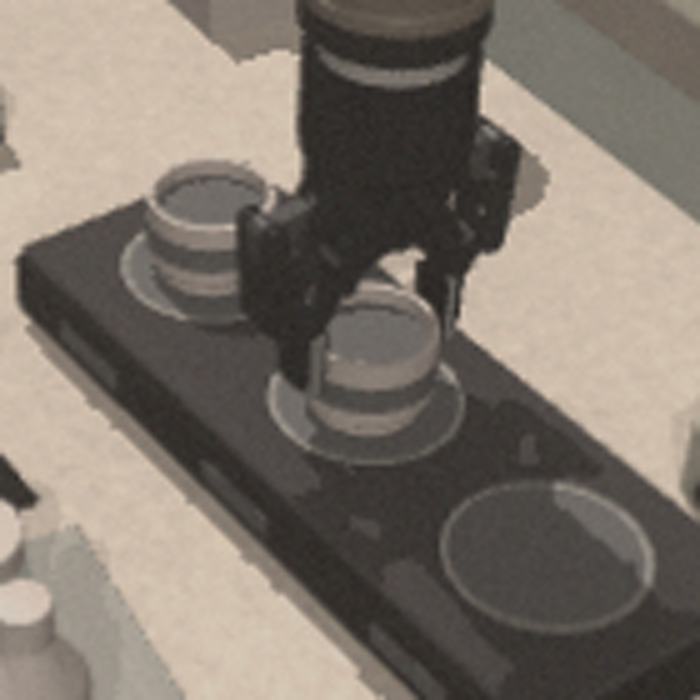

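The pot is seated near the ring centre. Releasing and going back for the last.

>>> carry_out(increments=[0,0,0.003,0,0,0,0.2,0,0,0.003,0,0,0,0.15,0,0,0.003,0,0,0,0.1,0,0,0.003,0,0,0,0,0,0,0.003,0,0,0,0,0,0,0.05,0,0,0,0,0,0,0.15,0,0,0,0,0,0,0.3,0,0,0,0,0,0,0.45,0,0,0,0,0,0,0.6,0,0,0,0])

```text
time_s: 50.5
ee_pos: [665.7, -48.2, 175.6]
tool_rot: [3.14, 0.0, 1.628]
contact_force: [0.0, 0.4, -0.5]
finger_gap: 85.5
```

>>> carry_out(increments=[-0.1,-0.05,0,0,0,0,0,-0.2,-0.1,0,0,0,0,0,-0.3,-0.17,0,0,0,0,0,-0.4,-0.25,0,0,0,0,0,-0.5,-0.35,0,0,0,0,0,-0.6,-0.45,0,0,0,0,0,-0.7,-0.55,0,0,0,0,0,-0.8,-0.65,0,0,0,0,0,-0.9,-0.75,0,0,0,0,0,-1,-0.85,0,0,0,0,0])

```text
time_s: 51.5
ee_pos: [514.1, -176.8, 173.4]
tool_rot: [3.141, 0.0, 1.629]
contact_force: [-0.4, -0.5, -0.8]
finger_gap: 85.1
```

```bash
python3 - <<'E'
from h import *
t=snap('side','side8'); s=snap('top','top8'); crop(t,250,290,320,370,8,'c28'); crop(s,340,250,380,290,10,'c29'); st=robot.get_state();print(st['contact_force'],st['ee_pos'],st['finger_gap'])
E
```

```text
[-0.24675701  0.43247549  0.16380353] [ 512.53505216 -178.78812391  173.47863613] 85.40821495031926
```

View pics/side8.png

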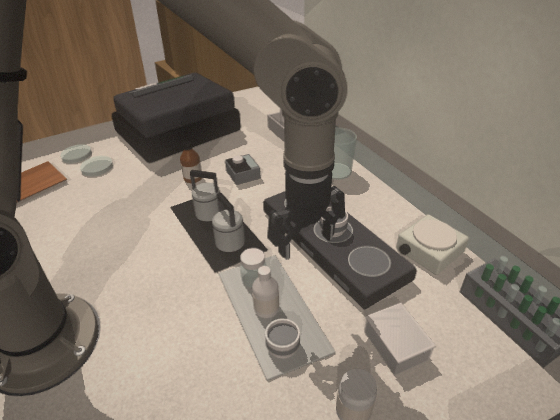

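View pics/c28.png

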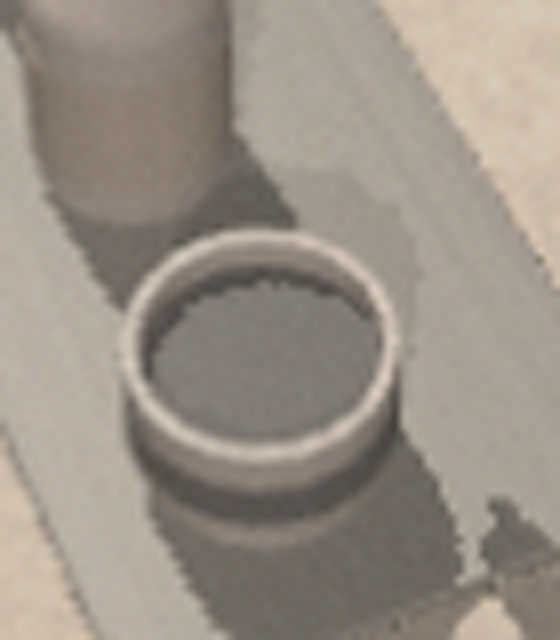

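View pics/c29.png

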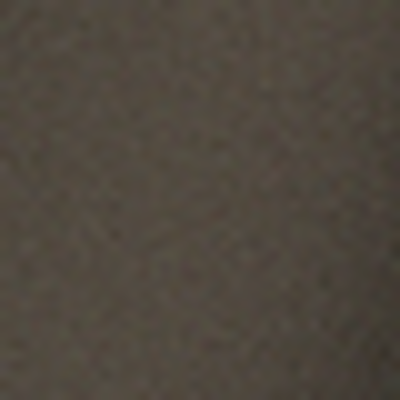

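The last pot's rim centre is at about (282.5,332.6) in the side picture.

```bash
python3 - <<'E'
from h import *
t=snap('side')
print(onz(t,282.5,332.6,51))
E
```

```text
[ 426.61750337 -244.19983294   51.        ]
```

>>> carry_out(increments=[-0.06,-0.05,0,0,0,0,0,-0.12,-0.1,0,0,0,0,0,-0.18,-0.15,0,0,0,0,0,-0.24,-0.2,0,0,0,0,0,-0.3,-0.25,0,0,0,0,0,-0.37,-0.3,0,0,0,0,0,-0.44,-0.35,0,0,0,0,0,-0.51,-0.4,0,0,0,0,0,-0.57,-0.44,0,0,0,0,0,-0.6,-0.46,0,0,0,0,0])

```text
time_s: 52.65
ee_pos: [424.2, -245.3, 173.3]
tool_rot: [-3.141, -0.0, 1.627]
contact_force: [0.3, -0.2, 0.4]
finger_gap: 85.6
```

>>> carry_out(increments=[0,0,-0.06,0,0,0,0,0,0,-0.15,0,0,0,0,0,0,-0.25,0,0,0,0,0,0,-0.36,0,0,0,0,0,0,-0.47,0,0,0,0,0,0,-0.58,0,0,0,0,0,0,-0.69,0,0,0,0,0,0,-0.79,0,0,0,0,0,0,-0.86,0,0,0,0,0,0,-0.89,0,0,0,0])

```text
time_s: 53.65
ee_pos: [424.8, -243.9, 38.1]
tool_rot: [-3.139, -0.001, 1.629]
contact_force: [-0.1, 0.1, 0.0]
finger_gap: 85.3
```

>>> carry_out(increments=[0,0,0,0,0,0,0.03,0,0,0,0,0,0,0.06,0,0,0,0,0,0,0.09,0,0,0,0,0,0,0.12,0,0,0,0,0,0,0.15,0,0,0,0,0,0,0.18,0,0,0,0,0,0,0.21,0,0,0,0,0,0,0.25,0,0,0,0,0,0,0.35,0,0,0,0,0,0,0.45])

```text
time_s: 54.65
ee_pos: [425.4, -244.5, 40.3]
tool_rot: [3.141, -0.0, 1.629]
contact_force: [-2.3, 0.9, 7.4]
finger_gap: 64.7
```

>>> carry_out(increments=[0,0,0.01,0,0,0,0.5,0,0,0.03,0,0,0,0.5,0,0,0.06,0,0,0,0.5,0,0,0.11,0,0,0,0.5,0,0,0.18,0,0,0,0.5,0,0,0.26,0,0,0,0.5,0,0,0.34,0,0,0,0.5,0,0,0.42,0,0,0,0.5,0,0,0.48,0,0,0,0.5,0,0,0.51,0,0,0,0.5])

```text
time_s: 55.65
ee_pos: [425.9, -244.7, 117.5]
tool_rot: [3.14, 0.0, 1.629]
contact_force: [0.4, 0.4, -1.6]
finger_gap: 65.1
```

```bash
python3 - <<'E'
from h import *
t=snap('side','side9'); st=robot.get_state();print(st['contact_force'],st['ee_pos'],st['finger_gap'])
E
```

```text
[ 1.00148436 -0.1752396  -1.07915947] [ 425.96505138 -244.71039219  117.61010181] 64.9748667035133
```

View pics/side9.png

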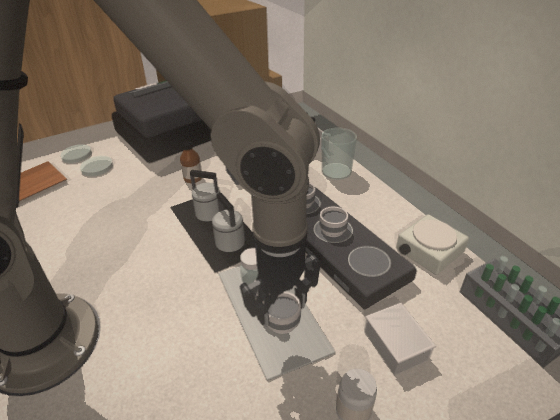

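Held upright. Moving to the third place.

>>> carry_out(increments=[0.03,0,0.06,0,0,0,0.5,0.09,0.02,0.12,0,0,0,0.5,0.17,0.04,0.15,0,0,0,0.5,0.27,0.07,0.15,0,0,0,0.5,0.38,0.1,0.15,0,0,0,0.5,0.49,0.14,0.15,0,0,0,0.5,0.6,0.17,0.15,0,0,0,0.5,0.71,0.2,0.15,0,0,0,0.5,0.82,0.23,0.15,0,0,0,0.5,0.93,0.27,0.15,0,0,0,0.5])

```text
time_s: 56.7
ee_pos: [566.4, -203.1, 138.1]
tool_rot: [-3.141, -0.0, 1.629]
contact_force: [0.0, -0.5, -0.9]
finger_gap: 65.0
```

>>> carry_out(increments=[0.11,0.03,0,0,0,0,0.5,0.22,0.06,0,0,0,0,0.5,0.33,0.09,0,0,0,0,0.5,0.44,0.13,0,0,0,0,0.5,0.54,0.16,0,0,0,0,0.5,0.63,0.19,-0.05,0,0,0,0.5,0.7,0.21,-0.12,0,0,0,0.5,0.735,0.215,-0.2,0,0,0,0.5,0.735,0.215,-0.27,0,0,0,0.5,0.735,0.215,-0.31,0,0,0,0.5])

```text
time_s: 57.7
ee_pos: [673.7, -172.1, 90.2]
tool_rot: [-3.139, -0.0, 1.628]
contact_force: [-0.1, 0.3, -1.1]
finger_gap: 65.0
```

```bash
python3 - <<'E'
from h import *
t=snap('side'); crop(t,290,170,430,310,5,'c30'); st=robot.get_state();print(st['contact_force'],st['ee_pos'],st['finger_gap'])
E
```

```text
[-0.37611329  0.58871536 -1.4658744 ] [ 673.30370862 -172.03183805   89.82289022] 64.93321161301404
```

View pics/c30.png

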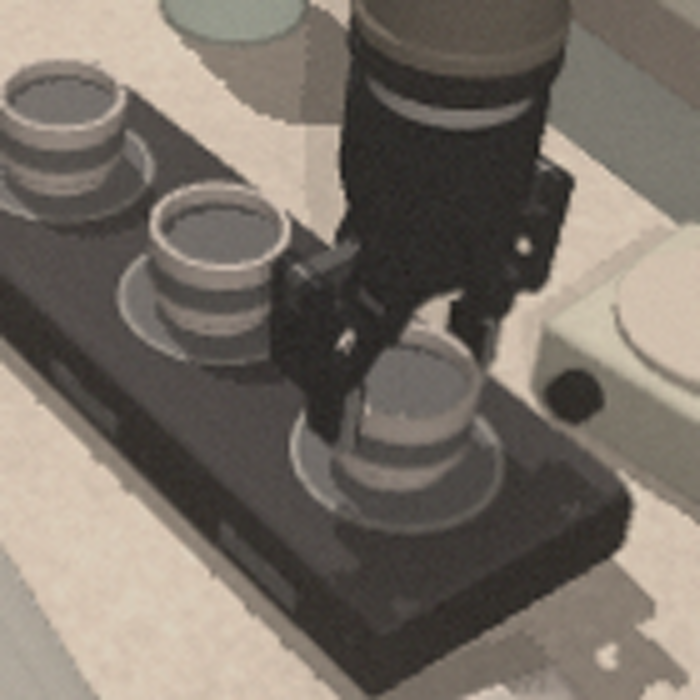

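>>> carry_out(increments=[0,0,-0.01,0,0,0,0.5,0,0,-0.02,0,0,0,0.5,0,0,-0.03,0,0,0,0.5,0,0,-0.04,0,0,0,0.5,0,0,-0.047,0,0,0,0.5,0,0,-0.052,0,0,0,0.5,0,0,-0.056,0,0,0,0.5,0,0,-0.058,0,0,0,0.5,0,0,-0.058,0,0,0,0.5,0,0,-0.058,0,0,0,0.5])

```text
time_s: 58.75
ee_pos: [675.2, -171.7, 84.5]
tool_rot: [3.141, -0.0, 1.629]
contact_force: [-2.9, 1.4, 5.8]
finger_gap: 64.9
```

```bash
python3 - <<'E'
from h import *
t=snap('side'); crop(t,290,170,430,310,5,'c31'); st=robot.get_state();print(st['contact_force'],st['ee_pos'],st['finger_gap'])
E
```

```text
[-3.63750017  2.27354709  5.02599776] [ 675.23101813 -171.73752504   84.4677263 ] 64.8582273599555
```

View pics/c31.png

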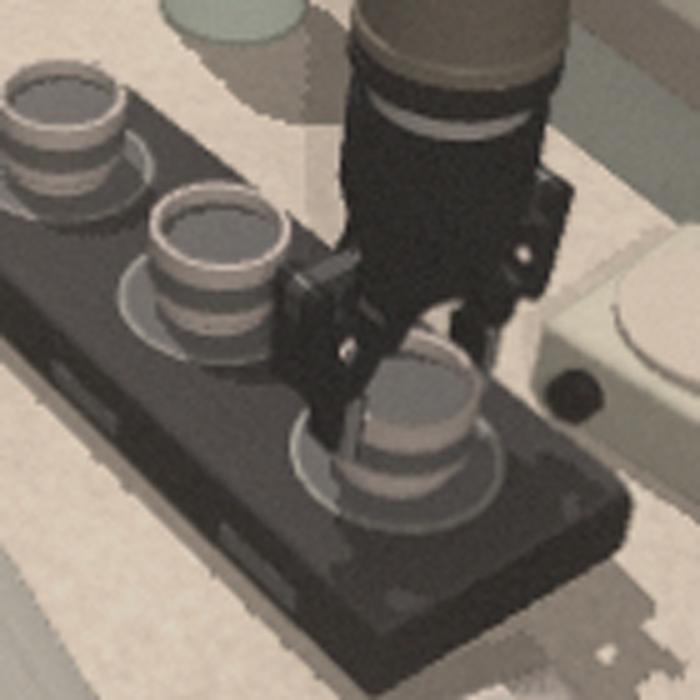

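Seated. Releasing, then a check from a distance before pressing the key.

>>> carry_out(increments=[0,0,0.003,0,0,0,0.2,0,0,0.003,0,0,0,0.15,0,0,0.003,0,0,0,0.1,0,0,0.003,0,0,0,0,0,0,0.003,0,0,0,0,0,0,0.05,0,0,0,0,0,0,0.15,0,0,0,0,0,0,0.3,0,0,0,0,0,0,0.5,0,0,0,0,0,0,0.7,0,0,0,0])

```text
time_s: 59.8
ee_pos: [675.2, -172.0, 191.0]
tool_rot: [3.141, 0.0, 1.628]
contact_force: [0.9, 0.0, 0.2]
finger_gap: 85.4
```

>>> carry_out(increments=[-0.02,0.1,0.05,0,0,0,0,-0.04,0.2,0.1,0,0,0,0,-0.06,0.3,0.1,0,0,0,0,-0.08,0.4,0.1,0,0,0,0.2,-0.1,0.5,0.1,0,0,0,0.4,-0.12,0.6,0.1,0,0,0,0.6,-0.14,0.7,0.1,0,0,0,0.8,-0.16,0.8,0.1,0,0,0,1,-0.18,0.9,0.1,0,0,0,1,-0.2,1,0.1,0,0,0,1])

```text
time_s: 60.8
ee_pos: [644.9, -20.5, 203.6]
tool_rot: [3.142, -0.0, 1.629]
contact_force: [-0.2, -0.3, -0.3]
finger_gap: -0.2
```

>>> carry_out(increments=[-0.02,0.1,0,0,0,0,1,-0.04,0.2,0,0,0,0,1,-0.06,0.3,0,0,0,0,1,-0.08,0.4,0,0,0,0,1,-0.1,0.5,0,0,0,0,1,-0.12,0.6,0,0,0,0,1,-0.13,0.7,0,0,0,0,1,-0.14,0.8,0,0,0,0,1,-0.15,0.9,0,0,0,0,1,-0.16,1,0,0,0,0,1])

```text
time_s: 61.8
ee_pos: [621.1, 129.5, 203.6]
tool_rot: [3.142, 0.0, 1.629]
contact_force: [0.2, -0.4, 0.2]
finger_gap: -0.2
```

>>> carry_out(increments=[-0.02,0.1,0,0,0,0,1,-0.04,0.2,0,0,0,0,1,-0.06,0.3,0,0,0,0,1,-0.08,0.4,0,0,0,0,1,-0.1,0.5,0,0,0,0,1,-0.12,0.6,0,0,0,0,1,-0.13,0.7,0,0,0,0,1,-0.14,0.8,0,0,0,0,1,-0.15,0.9,0,0,0,0,1,-0.17,1,0,0,0,0,1])

```text
time_s: 62.8
ee_pos: [595.7, 279.4, 203.6]
tool_rot: [3.141, 0.0, 1.629]
contact_force: [0.1, -0.7, -1.0]
finger_gap: -0.3
```

```bash
python3 - <<'E'
from h import *
t=snap('side','side10');s=snap('top','top10'); crop(s,200,150,380,220,4.4,'c32'); st=robot.get_state();print(st['q'].round(2),st['contact_force'],st['ee_pos'],st['finger_gap'])
E
```

```text
[-0.94  0.55  0.58  1.67 -0.34  1.03 -0.18] [-0.63821027  0.22544011 -0.18863483] [594.72465815 281.78228979 203.22315278] 0.005798174582979656
```

View pics/side10.png

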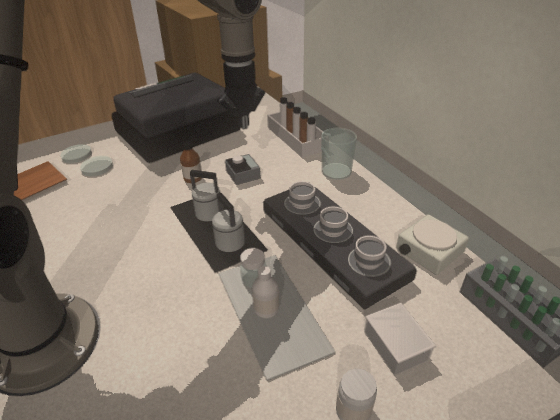

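View pics/top10.png

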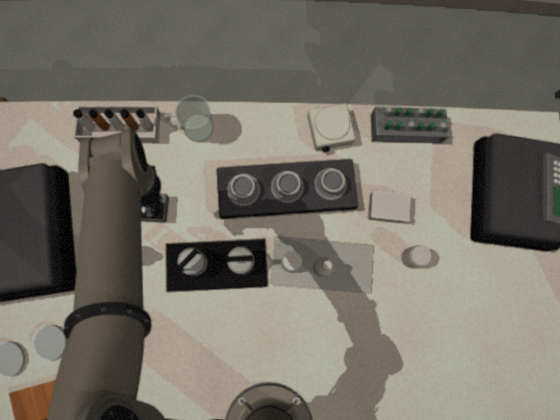

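View pics/c32.png

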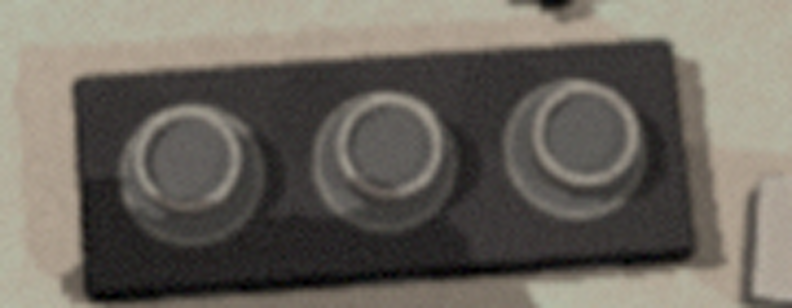

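Every place has a pot, and both canisters stand on the mat. I'll measure the rim centres, at (188,157), (389,145) and (586,132) in the crop.

```bash
python3 - <<'E'
from h import *
s=snap('top');t=snap('side')
g=cv2.GaussianBlur(cv2.cvtColor(s['color'],cv2.COLOR_RGB2GRAY),(3,3),0)
for p,r in(((188,157),(655.1,76.7)),((389,145),(665.4,-48)),((586,132),(675.4,-171.9))):
    P=onz(s,p[0]/4.4+200-.4,p[1]/4.4+150-.4,95); print(P.round(1),(P[:2]-r).round(1))
crop(t,130,80,290,230,4,'c33')
E
```

```text
[655.1  77.1  95. ] [0.  0.4]
[664.5 -48.   95. ] [-0.9 -0. ]
[ 674.7 -172.    95. ] [-0.7 -0.1]
```

View pics/c33.png

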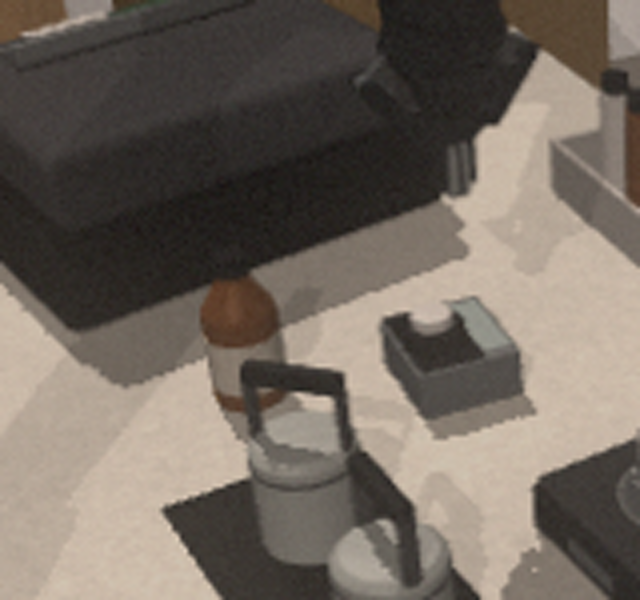

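The pots are within 1 mm of the ring centres. Moving over the key.

>>> carry_out(increments=[0,0.15,0,0,0,0,1,0,0.3,0,0,0,0,1,0.003,0.458,0,0,0,0,1,0.003,0.458,-0.1,0,0,0,1,0.003,0.458,-0.22,0,0,0,1,0.003,0.458,-0.35,0,0,0,1,0.003,0.458,-0.48,0,0,0,1,0.003,0.458,-0.6,0,0,0,1,0.003,0.458,-0.69,0,0,0,1,0.003,0.458,-0.74,0,0,0,1])

```text
time_s: 64.0
ee_pos: [595.5, 346.7, 90.9]
tool_rot: [-3.14, 0.001, 1.629]
contact_force: [-0.5, -0.4, -0.1]
finger_gap: 0.1
```

```bash
python3 - <<'E'
from h import *
t=snap('side'); crop(t,205,110,285,190,8,'c34'); st=robot.get_state();print(st['ee_pos'],st['contact_force'])
E
```

```text
[595.24834074 346.56403117  90.3209721 ] [ 0.28897592 -0.81908772 -0.47084541]
```

View pics/c34.png

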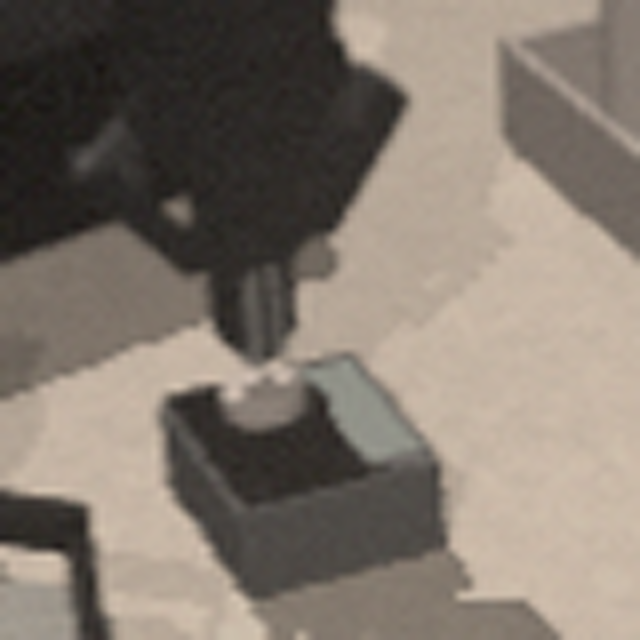

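>>> carry_out(increments=[0,0,-0.03,0,0,0,1,0,0,-0.06,0,0,0,1,0,0,-0.08,0,0,0,1,0,0,-0.1,0,0,0,1,0,0,-0.115,0,0,0,1,0,0,-0.13,0,0,0,1,0,0,-0.14,0,0,0,1,0,0,-0.15,0,0,0,1,0,0,-0.15,0,0,0,1,0,0,-0.15,0,0,0,1])

```text
time_s: 65.05
ee_pos: [596.5, 347.1, 72.9]
tool_rot: [3.141, -0.002, 1.629]
contact_force: [-7.4, -2.7, 20.1]
finger_gap: 0.2
```

The key is at its stop again (20 N, the same depth as before). Lifting away.

>>> carry_out(increments=[0,0,0.05,0,0,0,1,0,0,0.15,0,0,0,1,0,0,0.28,0,0,0,1,0,0,0.42,0,0,0,1,0,0,0.56,0,0,0,1,0,0,0.7,0,0,0,1,0,0,0.82,0,0,0,1,0,0,0.9,0,0,0,1,0,0,0.95,0,0,0,1,0,0,0.95,0,0,0,1])

```text
time_s: 66.05
ee_pos: [596.5, 347.1, 213.5]
tool_rot: [3.14, -0.001, 1.629]
contact_force: [0.3, 1.2, 0.1]
finger_gap: 0.1
```

```bash
python3 - <<'E'
from h import *
t=snap('side','side11');s=snap('top','top11'); st=robot.get_state();print(st['qd'].round(3),st['contact_force'],st['ee_pos'])
E
```

```text
[ 0.001  0.007 -0.003  0.008 -0.001 -0.    -0.   ] [ 0.43539072  0.33763592 -0.31384377] [595.68209153 346.81365043 211.84718908]
```

View pics/side11.png

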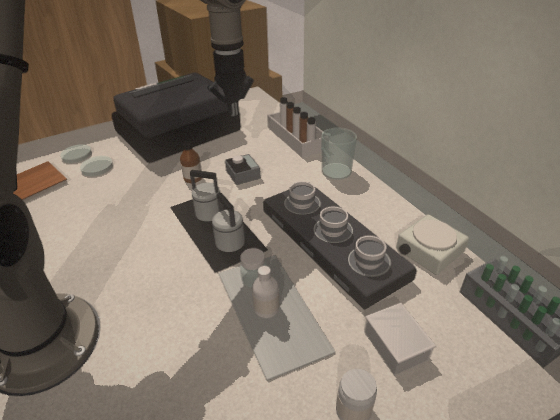

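View pics/top11.png

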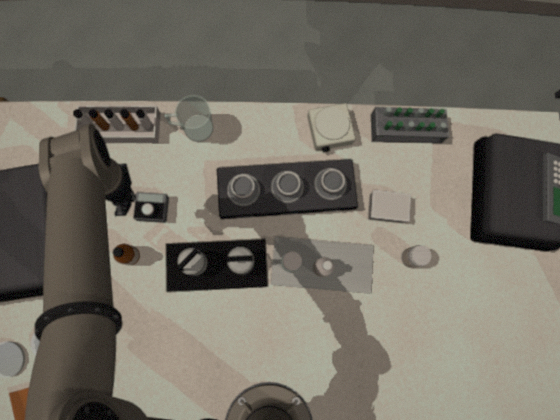

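Pots sit at (243,187), (288,184) and (332,182), the canisters at (192,261) and (240,260) on the mat, bystanders are unmoved, and the arm is clear. Handing in.

```bash
python3 -c "
from plant import robot; print(robot.sign_off())"
```

```text
the job is handed in; nothing more can be done
None
```

The changeover is finished and handed in at about 66 s of the 208 s allowed.

- **What I did:** I pressed the key to stop the stirrer, then stood both canisters upright on the mat (only two were present). I set one pot on each of the three places, right way up, and pressed the key again to start it.
- **Key presses:** Each reached the stop, at about 15 N and 20 N. That is well above the 5 N spring, and both stopped at the same depth. The pictures can't show whether the stirrer is actually running.
- **Last checks:** The final pictures show all three pots in their rings and both canisters upright on the mat. The bottles, jar, tin and tip box look unmoved, and the arm is clear of everything. Before the second press I measured the pot rims within 1 mm of the ring centres from the top view.
- **Readings that disagreed:**
  - The second and third pots read about 66 and 65 mm between the jaws instead of 64 mm. I opened and regripped the second once, and both then lifted and seated cleanly.
  - The two cameras differed by up to about 8 mm on the canister handles and 2 mm on the pots. The placings above come from the top view. Side pictures of each pot as I set it down agreed to about 2 mm.

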